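# Snap the axle clip onto a toy wagon wheel

### The arm

A 6-joint arm with a two-finger parallel gripper is mounted at the origin on the work surface. World frame = base frame: x ahead of the robot, y to its left, z up, the work surface at z = 0. Lengths are in mm, angles in rad, forces in N, time in s.
With the tool pointing down it reaches from about 400 to 925 mm from the base axis. Payload 3.4 kg.
Tool frame: the origin (TCP) lies between the finger pads; the fingertips stand bot.tips_ahead ahead of it and the grasp point (between the pads) lies 8 mm behind it (bot.tips_ahead is the distance from the TCP to the fingertips, in mm); z points along the fingers, y is the line along which they close (so a half turn about z gives the same grasp; the last joint's range is limited). The gripper opens to 85 mm and grips with 20 to 120 N. Pads are 22 mm wide; open, the fingers measure 114 mm over their backs; the gripper's body (76 mm by 85 mm) begins 54 mm behind the grasp point. The pads swing forward as they close: fully open they stand 13 mm farther back than shut.
Start: joints at [1.169, 0.307, 1.506, -0, 1.328, -0.073], TCP at [185.151, 544.381, 242.305] pointing down, gripper open.
Joint ranges: [-3.12, 3.12], [-1.05, 2.28], [0.14, 2.33], [-1.42, 4.57], [0.1, 2.73], [-2.68, 2.68]. Speed limits (rad/s): [2.57, 2.57, 3.14, 3.14, 3.14, 3.14].

### API

Orientations are given as a 3x3 rotation matrix whose columns are the frame's x, y, z axes.
In Python, from cell import bot gives the robot as it stands. The module is installed in compiled form; this text tells all that it offers.
- The arm moves only by the tool arm_command, never from a script. Its argument "series" is a list of rows, each an object of numbers: "dx", "dy", "dz": the shift along the tool's x, y, z in units of 0.5 m (1.0 is 0.5 m); "rx", "ry", "rz": the turn, a rotation vector about the tool's x, y, z in units of 2 pi rad (1.0 is 2 pi rad). A call has exactly 5 rows; each row shifts and turns the commanded pose from where the row before left it, along the tool's axes as they then stand; what a row does not reach is not made up. A row lasts 1/10 s, in which the tool goes at most 50 mm and 8.59 degrees, less where a joint would pass 70% of its speed; a pose out of reach is approached as far as the arm can. A call with a number of a shift or a turn outside -1 to 1 is refused whole. A call with a gripper value outside its range is refused whole. "claw" is the opening, from -1 (shut) to 1 (fully open), set as the call begins (left out, the last holds). The fingers move at their own pace and stop on an object; "force" is the grip in N (left out, the last holds). Time passes only in rows, so rows that do not move let the fingers close, or fill a call up. It gives the time, the measured TCP pose, the force, the opening and the grip force at its end, in the units of the state.
- bot.get_state(): the state, without advancing time (a new reading comes with each control period).
- bot.read_camera(name): name is "side" or "top"; returns a dict with "pixels" (384x512x3 uint8, red, green, blue), "fov_y" (degrees; the focal length in pixels is half the picture's height over the tangent of half this angle, whatever the lens; pixels are square), "cx", "cy" (the principal point, pixels), "rvec" (rotation vector, rad) and "tvec" (3), from world to camera coordinates, as OpenCV has them. Camera axes: x right, y down, z forward; pixel columns grow to the right and rows downward; lengths in mm; the calibration is good to about 2 mm. A picture is of the moment at which its call begins. There is no depth.
- bot.hand_in(): hands the job in; it is judged then, once.
The state is a dict: "clock": time; "qpos": joint angles; "dq": joint speeds; "joint_efforts": joint torques, N m; "tcp_pos": TCP position; "ee_rot": TCP orientation; "contact_force": force on the tool from outside, world axes, zero at the start; "moment": the same for the moment, N m; "width": finger opening in mm; "gripper_force": force on a finger pad.
Only numpy, scipy, OpenCV 4.12 (cv2) and the standard library are available. Lean on these libraries where they do the work, as an engineer would, in place of code of your own. Each camera call takes 0.05 s, during which the arm holds its last target. There are 200 camera calls.

### The job

Pick up the fork tool by its wooden handle and use it, not your fingers, to slide the split steel clip across the face of the wheel and press it sideways into the groove of the axle until it snaps fully home. Then keep the fork pressing on it with about 15 N for half a second to prove the seat, never with more than 25 N or the clip bends, and stand the fork upright back on its cork square and let go, leaving the toy truck, the tape measure and the roll of tape where they are.

Things in the scene. Friction and masses are not known exactly. Their poses are not given: they have to be found in the camera images.
- jig: Square plywood board 240 x 240 x 18 mm, fixed to the bench, with a wooden wagon wheel (200 mm diameter, 24 mm thick, black tyre) fixed flat on it in the middle. Origin: centre of the board's underside, on the bench; z up; the flat top face of the wheel is at z = 42 mm. The axle stands in a slot of the hub that runs along the jig's x axis.
- axle: Upright steel axle in the wheel's middle. Origin: on its axis, level with the wheel's face. From 0 to 10.5 mm up it is the groove, 16 mm in diameter; above, up to 20.5 mm, a round head 24 mm in diameter. Not yet glued: pushed along the jig's +x it gives way by 0 to 14 mm (drag 3 N) before a hard stop, differently each time; it stays on the jig's x line.
- clip: Loose dark steel C-shaped split clip, 8 mm thick, flat on the wheel 38 to 77 mm from the axle on the jig's -x side; its mouth opens to its own +x, roughly at the axle. Origin: underside, where the axle's axis comes when it is home; z up. Back bar x -20 to -8 mm, 28 mm wide. Two sprung jaws reach x = +7 mm, 31 mm wide over all, 11 mm between their round noses (radius 4 mm, at x = 5 mm).
- clip_back (a point): Middle of the clip's flat back, at x = -20, z = 4 mm of the clip: push here towards the clip's +x. The jaws spread to pass the groove: the push peaks at about 8 to 10 N some 8 to 10 mm short of home, falls, and the last 2 to 3 mm snap in by themselves. Home, the back bar bears on the axle and the push rises steeply. Hold 15 N there (10 to 20 N will do); over 25 N bends it.
- fork: Fork tool, loose, 0.3 kg, standing on the cork square. Origin: underside, below the handle's axis; z up; it points to its +x. Square wooden handle 26 x 26 mm from z = 8 to 78 mm, faces square to x and y; grip it at about z = 48 mm. Steel foot 8 mm thick, x -30 to +45 mm, 52 mm wide. In use keep the foot 2 to 3 mm above the wheel's face (pressed forward, it tips nose-down and drags).
- fork_notch (a point): Middle of the flat floor of the notch at the fork's front, at x = 45, z = 4 mm of the fork. The notch is 34 mm wide between two round-nosed prongs that reach to x = 53.5 mm, and takes the clip's back bar.
- mat: Cork square 140 x 120 x 4 mm fixed on the bench, on which the fork stands. Origin: centre of its underside; the long side along its x.
- truck: Bystander: wooden toy truck 160 x 85 x 90 mm, origin under its middle.
- tape_roll: Bystander: roll of tape lying flat, 90 mm in diameter, 25 mm high, origin under its middle.
- tape_measure: Bystander: black tape measure 70 x 35 x 60 mm, origin under its middle.
There are look-alikes about, which are no part of the job. What is shaped like the fork but blue or orange is not meant.

How it is judged (in metres and radians):
On the way, in this order (a step that is already met when the one before it is completed fails the run):
1. the fork is gripped and lifted off its cork square (z of fork in the frame of mat above 0.02 m and contact force between the fingers and fork above 1 N), for 0.1 s.
2. the fork, held in the fingers, pushes on the clip short of the axle (contact force between fork and clip above 0.3 N and contact force between the fingers and fork above 1 N and horizontal distance between clip and axle above 0.007 m).
3. the clip is home in the groove of the axle and the fork presses on it with 10 to 20 N (horizontal distance between clip and axle below 0.002 m and z of clip in the frame of axle between -0.003 and 0.003 m and contact force between fork and clip between 10 and 20 N), for 0.4 s.
At the end, for the whole second after the job is handed in: The clip lies in the axle's groove with its seat within 2 mm of the axle's axis and at the wheel's face (within 3 mm); the fork stands upright (within 0.08 rad) on the cork square, its handle within 50 mm of the square's centre each way, released and at rest (horizontal distance between clip and axle below 0.002 m and z of clip in the frame of axle between -0.003 and 0.003 m and angle between fork's own z axis and vertical below 0.08 rad and z of fork in the frame of mat below 0.008 m and x of fork in the frame of mat between -0.05 and 0.05 m and y of fork in the frame of mat between -0.05 and 0.05 m and linear speed of each of fork, clip below 0.02 m/s); the robot touches nothing.
It fails at once if the fork presses on the clip with more than 25 N (contact force between fork and clip above 25 N).
It fails at once if the fingers touch the clip (contact force between the fingers and clip above 0.5 N).
It fails at once if the toy truck is moved by more than 20 mm (distance of truck from where it was at the start of the episode above 0.02 m).
It fails at once if the roll of tape is moved by more than 20 mm (distance of tape_roll from where it was at the start of the episode above 0.02 m).
It fails at once if the tape measure is moved by more than 20 mm (distance of tape_measure from where it was at the start of the episode above 0.02 m).
It also fails if it takes over 69 s, if anything falls off the work surface, if the arm or the gripper's body presses on something with over 40 N, if the wrist force passes 120 N, or if a joint passes its speed limit or range.

## Working session

There is one attempt and no reset: what is moved stays moved. The work goes in short steps, Python scripts to look and compute and a tool call to move; the robot and the scene stay as the last step left them, time stands still between calls to the robot, and variables do not carry over. Pictures are saved under pics/ and viewed, at most 10 in all, crops included, and the job is handed in when it is done.

Besides the shell and the picture viewer there is one more tool, called as name(argument=value, ...) on one line, values as JSON. arm_command: Moves the arm, as the interface text tells. Its arguments: {"type":"object","properties":{"series":{"type":"array"},"claw":{"type":"number"},"force":{"type":"number"}},"required":["series"]}

```bash
mkdir -p pics; cat > h.py <<'E'
import numpy as np, cv2
from cell import bot
def cam(n):
    c=bot.read_camera(n); p=c["pixels"]; f=p.shape[0]/2/np.tan(np.radians(c["fov_y"])/2)
    K=np.array([[f,0,c["cx"]],[0,f,c["cy"]],[0,0,1.]]); R=cv2.Rodrigues(np.array(c["rvec"],float))[0]
    return p,K,R,np.array(c["tvec"],float).ravel()
def ray(c,uv,z):
    _,K,R,t=c; o=-R.T@t; d=R.T@np.linalg.inv(K)@np.array([uv[0],uv[1],1.]); return o+d*(z-o[2])/d[2]
def proj(c,P):
    _,K,R,t=c; q=K@(R@np.array(P,float)+t); return q[:2]/q[2]
def save(c,n,crop=None,s=1):
    p=c[0][:,:,::-1]
    if crop: x0,y0,x1,y1=crop; p=p[y0:y1,x0:x1]
    cv2.imwrite("pics/"+n,cv2.resize(p,None,fx=s,fy=s,interpolation=cv2.INTER_CUBIC))
E
python3 - <<'E'
from h import *
for n in("top","side"):
    c=cam(n); save(c,n+"0.png",s=1.5); print(n,c[1].tolist(),(-c[2].T@c[3]).round(),c[2].round(3).tolist())
s=bot.get_state(); print(s["clock"],s["tcp_pos"],s["ee_rot"],s["width"],bot.tips_ahead,s["contact_force"])
E
```

```text
top [[361.64080871231863, 0.0, 256.93494365374323], [0.0, 361.64080871231863, 193.25276361712625], [0.0, 0.0, 1.0]] [409. -75. 893.] [[-0.024, -1.0, -0.014], [-0.996, 0.025, -0.089], [0.089, 0.012, -0.996]]
side [[359.1556464548292, 0.0, 249.5482098076967], [0.0, 359.1556464548292, 187.49146737746844], [0.0, 0.0, 1.0]] [ -12. -532.  659.] [[0.699, -0.715, 0.001], [-0.475, -0.466, -0.746], [0.534, 0.521, -0.666]]
0.1 [184.91206116 543.80841277 241.45665949] [[-9.46753567e-01  3.21958306e-01 -7.29945965e-04]
 [ 3.21959107e-01  9.46751974e-01 -1.74137177e-03]
 [ 1.30428679e-04 -1.88366268e-03 -9.99998217e-01]] 85.31672786624799 11.0 [ 0.40504462 -0.19941508  0.16110575]
```

View pics/top0.png

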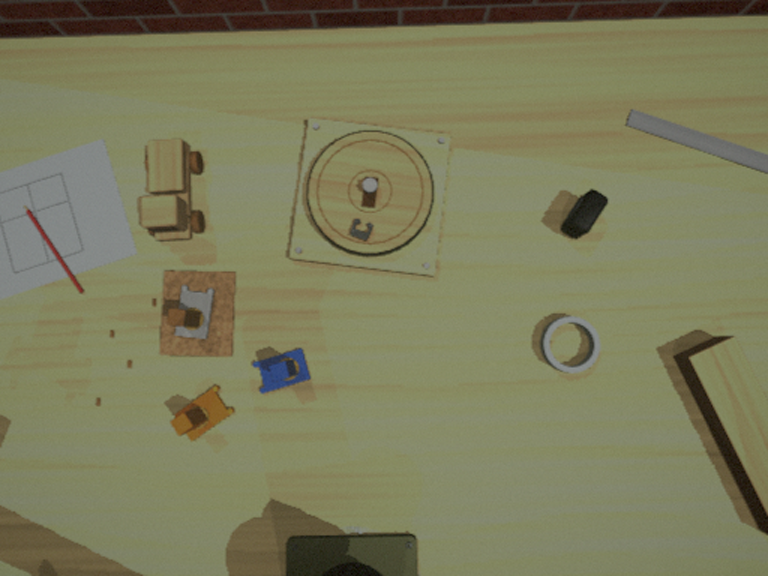

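View pics/side0.png

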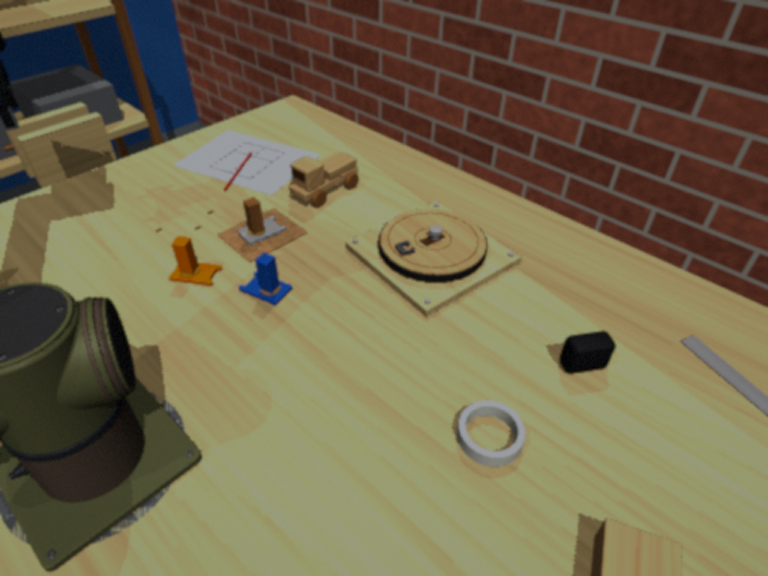

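The top view shows the wheel and axle at about (370,187)/1.5 and the clip at (361,229)/1.5. The grey fork stands on the cork at (195,312)/1.5 and points up the image, towards world +x. The side view agrees. Next I'll zoom in on the fork and wheel and measure.

```bash
python3 - <<'E'
from h import *
t=cam("top"); s=cam("side")
def z(c,b,k): 
    x0,y0,x1,y1=b; return cv2.resize(c[0][y0:y1,x0:x1,::-1],(400,300),interpolation=cv2.INTER_CUBIC)
a=np.hstack([z(t,(216,104,280,152+0),6),z(t,(100,176,180,236),5)])
b=np.hstack([z(s,(246,130,326,190),5),z(s,(140,125,212,179),5)])
cv2.imwrite("pics/z1.png",np.vstack([a,b]))
# rough masks
h=cv2.cvtColor(t[0],cv2.COLOR_RGB2HSV)
print(h[208,132],h[205,140],h[190,130],h[215,112],h[152,240],h[212,125])
E
```

```text
[ 18 103  62] [30 13 95] [ 17 125 120] [ 16 147 111] [ 27  88 130] [ 19 117  59]
```

View pics/z1.png

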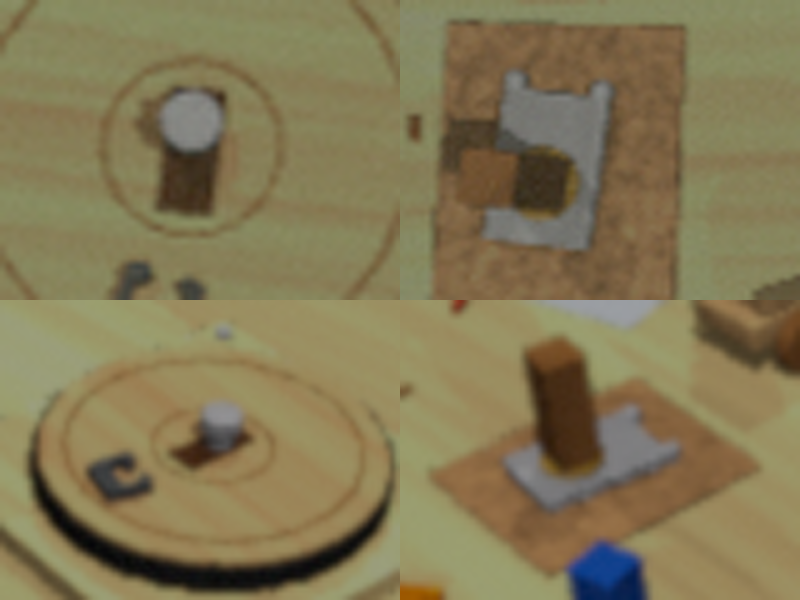

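The zoom shows the axle head at top-view pixel (246.6,123.4). The fork's prong tips are at (123,191) and (140.2,193), with rear corners at (117,223.4) and (137.6,226). The clip is dark grey, with its mouth facing the axle.

```bash
cat >> h.py <<'E'
def mask(c,box,smax,v0,v1):
    h=cv2.cvtColor(c[0],cv2.COLOR_RGB2HSV); m=np.zeros(h.shape[:2],np.uint8); x0,y0,x1,y1=box
    r=h[y0:y1,x0:x1]; m[y0:y1,x0:x1]=(((r[...,1]<smax)&(r[...,2]>=v0)&(r[...,2]<=v1))*255)
    n,l,st,ce=cv2.connectedComponentsWithStats(m)
    k=1+np.argmax(st[1:,4]); return (l==k),ce[k],st[k,4]
E
python3 - <<'E'
from h import *
t=cam("top"); s=cam("side")
g=lambda c,uv,z: ray(c,uv,z)
fk=[g(t,u,12)[:2] for u in[(123,191),(140.2,193),(137.6,226),(117,223.4)]]
print("fork",np.round(fk,1).tolist())
m,ce,a=mask(t,(105,180,150,232),60,70,255); print("forkmask",ce,a,g(t,ce,12))
ys,xs=np.nonzero(m); W=np.array([g(t,(x,y),12)[:2] for x,y in zip(xs,ys)],np.float32); r=cv2.minAreaRect(W); print(r,cv2.boxPoints(r).round(1).tolist())
print("mat",[g(t,(400,0),4)[:2]*0 ] and [np.round(g(t,u,4)[:2],1).tolist() for u in[(109,180.6),(156.8,181.4),(155.4,236.5),(107.2,235.5)]])
print("axle top",g(t,(246.6,123.4),62.5))
print("board",[np.round(g(t,(u/1.5,v/1.5),18)[:2],1).tolist() for u,v in[(305,119),(450,135),(436,276),(289,259)]])
for n,c,b in(("t",t,(230,143,252,164)),("s",s,(260,155,282,175))):
    m,ce,a=mask(c,b,75,0,92); print("clip",n,ce,a,g(c,ce,50))
    ys,xs=np.nonzero(m); W=np.array([g(c,(x,y),50)[:2] for x,y in zip(xs,ys)],np.float32); r=cv2.minAreaRect(W);print(r)
    save(c,"c.png")
a=cv2.resize(t[0][140:168,226:258,::-1],(400,350),interpolation=cv2.INTER_CUBIC)
b=cv2.resize(s[0][152:180,255:287,::-1],(400,350),interpolation=cv2.INTER_CUBIC)
cv2.imwrite("pics/z2.png",np.hstack([a,b]))
E
```

```text
fork [[502.4, 264.9], [496.4, 222.4], [415.7, 228.3], [423.2, 278.9]]
forkmask [130.36344538 206.79411765] 476 [463.04675891 246.3935412   12.        ]
((461.1860046386719, 249.4130859375), (53.55364227294922, 82.93688201904297), 81.60638427734375) [[416.29998779296875, 229.0], [498.29998779296875, 216.89999389648438], [506.1000061035156, 269.79998779296875], [424.1000061035156, 282.0]]
mat [[530.2, 303.3], [525.1, 183.8], [389.1, 187.1], [394.3, 306.0]]
axle top [649.35177661 -44.74359486  62.5       ]
board [[778.0, 62.9], [743.5, -177.9], [508.6, -147.2], [542.6, 91.6]]
clip t [240.07608696 153.41304348] 92 [580.840536   -27.31904169  50.        ]
((583.0657348632812, -28.26632308959961), (30.184032440185547, 27.246456146240234), 69.89472961425781)
clip s [268.82352941 165.05882353] 51 [578.32378821 -28.73040582  50.        ]
((579.521240234375, -29.061399459838867), (32.343528747558594, 25.22968101501465), 66.830810546875)
```

View pics/z2.png

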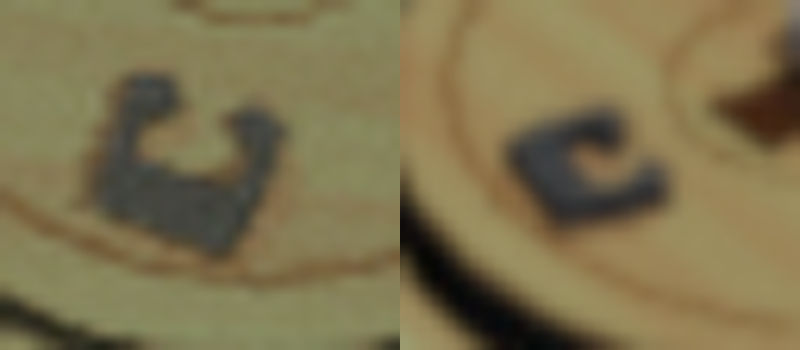

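```bash
cat >> h.py <<'E'
def st():
    s=bot.get_state(); R=np.array(s["ee_rot"]); a=np.arctan2(R[1,1],R[0,1])
    return s,np.array(s["tcp_pos"]),a,R
def plan(P,yaw,n):
    s,p,a,R=st(); P=np.array(P,float); d=(P-p)/n/500; da=(yaw-a)/n
    for i in range(n):
        y=np.array([np.cos(a),np.sin(a)]); x=np.array([-y[1],y[0]])
        print("dx %.4f dy %.4f dz %.4f rz %.4f"%(d[:2]@x,d[:2]@y,-d[2],-da/2/np.pi)); a+=da
E
python3 - <<'E'
from h import *
t=cam("top"); g=lambda u,v,z: ray(t,(u,v),z)
b=[g(226+u/12.5,140+v/12.5,50)[:2] for u,v in((95,203),(232,255),(140,72),(270,110))]
print(np.round(b,1).tolist())
print(g(117,212,82))
plan((449.5,250,165),-0.145,10)
E
```

```text
[[574.5, -11.9], [563.8, -37.6], [599.4, -20.9], [591.4, -45.4]]
[447.77738425 251.0557601   82.        ]
dx -0.0690 dy -0.0387 dz 0.0154 rz 0.0221
dx -0.0737 dy -0.0288 dz 0.0154 rz 0.0221
dx -0.0770 dy -0.0183 dz 0.0154 rz 0.0221
dx -0.0788 dy -0.0075 dz 0.0154 rz 0.0221
dx -0.0790 dy 0.0035 dz 0.0154 rz 0.0221
dx -0.0778 dy 0.0144 dz 0.0154 rz 0.0221
dx -0.0751 dy 0.0250 dz 0.0154 rz 0.0221
dx -0.0709 dy 0.0352 dz 0.0154 rz 0.0221
dx -0.0653 dy 0.0446 dz 0.0154 rz 0.0221
dx -0.0585 dy 0.0532 dz 0.0154 rz 0.0221
```

arm_command(series=[{"dx": -0.069,"dy": -0.0387,"dz": 0.0154,"rz": 0.0221},{"dx": -0.0737,"dy": -0.0288,"dz": 0.0154,"rz": 0.0221},{"dx": -0.077,"dy": -0.0183,"dz": 0.0154,"rz": 0.0221},{"dx": -0.0788,"dy": -0.0075,"dz": 0.0154,"rz": 0.0221},{"dx": -0.079,"dy": 0.0035,"dz": 0.0154,"rz": 0.0221}], claw=1, force=60)

```text
invalid input at $.series[0]: expected keys dx, dy, dz, rx, ry, rz
```

arm_command(series=[{"dx": -0.0778,"dy": 0.0144,"dz": 0.0154,"rz": 0.0221},{"dx": -0.0751,"dy": 0.025,"dz": 0.0154,"rz": 0.0221},{"dx": -0.0709,"dy": 0.0352,"dz": 0.0154,"rz": 0.0221},{"dx": -0.0653,"dy": 0.0446,"dz": 0.0154,"rz": 0.0221},{"dx": -0.0585,"dy": 0.0532,"dz": 0.0154,"rz": 0.0221}])

```text
invalid input at $.series[0]: expected keys dx, dy, dz, rx, ry, rz
```

arm_command(series=[{"dx": 0},{"dx": 0},{"dx": 0},{"dx": 0},{"dx": 0}])

```text
invalid input at $.series[0]: expected keys dx, dy, dz, rx, ry, rz
```

```bash
python3 - <<'E'
from h import *
c=cam("side"); save(c,"s1.png",(100,60,260,180),5)
s,p,a,R=st(); print(s["clock"],p,a,R[:,2],s["contact_force"]); plan((448.8,250.5,44),-0.145,5)
E
```

```text
0.4 [185.09765533 544.31947759 242.15598105] 1.243041630543229 [-1.42938480e-04 -2.64557120e-04 -9.99999955e-01] [ 0.94516156 -0.64641642  0.02411144]
dx -0.1377 dy -0.0773 dz 0.0793 rz 0.0442
dx -0.1536 dy -0.0366 dz 0.0793 rz 0.0442
dx -0.1578 dy 0.0069 dz 0.0793 rz 0.0442
dx -0.1498 dy 0.0499 dz 0.0793 rz 0.0442
dx -0.1304 dy 0.0890 dz 0.0793 rz 0.0442
```

View pics/s1.png

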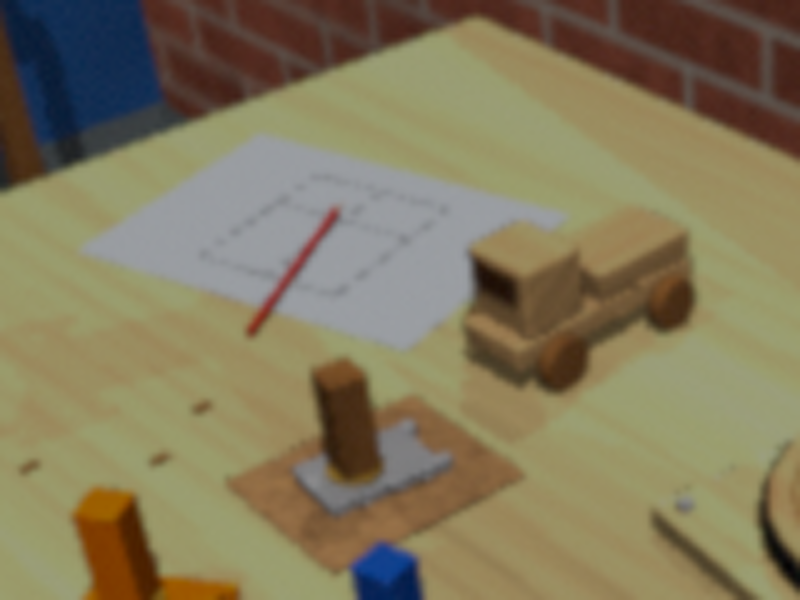

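The picture shows the fork still untouched, with its handle top near crop (340,370). The moves were refused because every row needs all six keys, so I'll resend them complete.

arm_command(series=[{"dx": -0.069,"dy": -0.0387,"dz": 0.0154,"rx": 0,"ry": 0,"rz": 0.0221},{"dx": -0.0737,"dy": -0.0288,"dz": 0.0154,"rx": 0,"ry": 0,"rz": 0.0221},{"dx": -0.077,"dy": -0.0183,"dz": 0.0154,"rx": 0,"ry": 0,"rz": 0.0221},{"dx": -0.0788,"dy": -0.0075,"dz": 0.0154,"rx": 0,"ry": 0,"rz": 0.0221},{"dx": -0.079,"dy": 0.0035,"dz": 0.0154,"rx": 0,"ry": 0,"rz": 0.0221}], claw=1, force=60)

```text
clock: 0.9
tcp_pos: [318.1, 396.1, 203.7]
ee_rot: [[-0.517, 0.856, 0.0], [0.856, 0.517, 0.0], [0.0, 0.001, -1.0]]
contact_force: [1.5, -0.1, 0.2]
width: 85.6
gripper_force: 0.0
```

arm_command(series=[{"dx": -0.0778,"dy": 0.0144,"dz": 0.0154,"rx": 0,"ry": 0,"rz": 0.0221},{"dx": -0.0751,"dy": 0.025,"dz": 0.0154,"rx": 0,"ry": 0,"rz": 0.0221},{"dx": -0.0709,"dy": 0.0352,"dz": 0.0154,"rx": 0,"ry": 0,"rz": 0.0221},{"dx": -0.0653,"dy": 0.0446,"dz": 0.0154,"rx": 0,"ry": 0,"rz": 0.0221},{"dx": -0.0585,"dy": 0.0532,"dz": 0.0154,"rx": 0,"ry": 0,"rz": 0.0221}])

```text
clock: 1.4
tcp_pos: [450.5, 248.8, 165.2]
ee_rot: [[0.151, 0.989, 0.001], [0.989, -0.151, 0.0], [0.0, 0.001, -1.0]]
contact_force: [0.8, -0.0, -1.1]
width: 85.5
gripper_force: 0.0
```

arm_command(series=[{"dx": 0,"dy": 0,"dz": 0,"rx": 0,"ry": 0,"rz": 0},{"dx": 0,"dy": 0,"dz": 0,"rx": 0,"ry": 0,"rz": 0},{"dx": 0,"dy": 0,"dz": 0,"rx": 0,"ry": 0,"rz": 0},{"dx": 0,"dy": 0,"dz": 0,"rx": 0,"ry": 0,"rz": 0},{"dx": 0,"dy": 0,"dz": 0,"rx": 0,"ry": 0,"rz": 0}])

```text
clock: 1.9
tcp_pos: [448.8, 251.0, 165.6]
ee_rot: [[0.143, 0.99, 0.0], [0.99, -0.143, 0.0], [0.0, 0.0, -1.0]]
contact_force: [0.3, 0.3, -0.2]
width: 85.5
gripper_force: 0.0
```

```bash
python3 - <<'E'
from h import *
c=cam("side"); save(c,"s2.png",(100,60,260,180),5)
s,p,a,R=st(); print(s["clock"],p,a,R[:,2],s["contact_force"]); plan((448.8,250.5,44),-0.145,5)
E
```

```text
1.95 [448.81918722 250.91015655 165.58056157] -0.14345465683144099 [ 3.11076739e-04  2.42818222e-04 -9.99999922e-01] [-0.01092276  0.19652006  0.52887356]
dx -0.0002 dy 0.0000 dz 0.0486 rz 0.0000
dx -0.0002 dy 0.0000 dz 0.0486 rz 0.0000
dx -0.0002 dy 0.0000 dz 0.0486 rz 0.0000
dx -0.0002 dy 0.0000 dz 0.0486 rz 0.0000
dx -0.0002 dy 0.0000 dz 0.0486 rz 0.0000
```

View pics/s2.png

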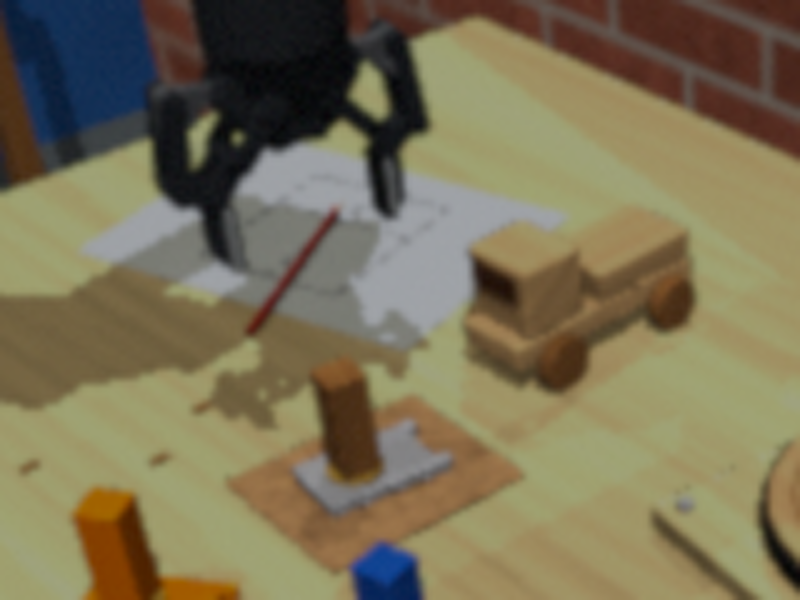

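The open gripper straddles the handle (handle top at crop (340,370), fingertips at (225,255) and (390,200)). Next I descend and close.

arm_command(series=[{"dx": 0,"dy": 0,"dz": 0.0486,"rx": 0,"ry": 0,"rz": 0},{"dx": 0,"dy": 0,"dz": 0.0486,"rx": 0,"ry": 0,"rz": 0},{"dx": 0,"dy": 0,"dz": 0.0486,"rx": 0,"ry": 0,"rz": 0},{"dx": 0,"dy": 0,"dz": 0.0486,"rx": 0,"ry": 0,"rz": 0},{"dx": 0,"dy": 0,"dz": 0.0486,"rx": 0,"ry": 0,"rz": 0}])

```text
clock: 2.45
tcp_pos: [449.3, 250.7, 43.2]
ee_rot: [[0.144, 0.99, 0.001], [0.99, -0.144, 0.0], [0.001, 0.001, -1.0]]
contact_force: [0.1, 0.1, 0.5]
width: 85.3
gripper_force: 0.0
```

arm_command(series=[{"dx": 0,"dy": 0,"dz": 0,"rx": 0,"ry": 0,"rz": 0},{"dx": 0,"dy": 0,"dz": 0,"rx": 0,"ry": 0,"rz": 0},{"dx": 0,"dy": 0,"dz": 0,"rx": 0,"ry": 0,"rz": 0},{"dx": 0,"dy": 0,"dz": 0,"rx": 0,"ry": 0,"rz": 0},{"dx": 0,"dy": 0,"dz": 0,"rx": 0,"ry": 0,"rz": 0}])

```text
clock: 2.95
tcp_pos: [450.1, 250.4, 44.9]
ee_rot: [[0.145, 0.989, 0.002], [0.989, -0.145, 0.001], [0.001, 0.002, -1.0]]
contact_force: [-0.5, 1.0, 0.1]
width: 85.7
gripper_force: 0.0
```

arm_command(series=[{"dx": 0,"dy": 0,"dz": 0,"rx": 0,"ry": 0,"rz": 0},{"dx": 0,"dy": 0,"dz": 0,"rx": 0,"ry": 0,"rz": 0},{"dx": 0,"dy": 0,"dz": 0,"rx": 0,"ry": 0,"rz": 0},{"dx": 0,"dy": 0,"dz": 0,"rx": 0,"ry": 0,"rz": 0},{"dx": 0,"dy": 0,"dz": 0,"rx": 0,"ry": 0,"rz": 0}], claw=-1, force=60)

```text
clock: 3.45
tcp_pos: [449.7, 250.0, 44.0]
ee_rot: [[0.145, 0.989, 0.0], [0.989, -0.145, 0.0], [0.0, 0.0, -1.0]]
contact_force: [0.2, 0.4, 1.2]
width: 25.4
gripper_force: 59.1
```

arm_command(series=[{"dx": 0,"dy": 0,"dz": 0,"rx": 0,"ry": 0,"rz": 0},{"dx": 0,"dy": 0,"dz": 0,"rx": 0,"ry": 0,"rz": 0},{"dx": 0,"dy": 0,"dz": 0,"rx": 0,"ry": 0,"rz": 0},{"dx": 0,"dy": 0,"dz": 0,"rx": 0,"ry": 0,"rz": 0},{"dx": 0,"dy": 0,"dz": 0,"rx": 0,"ry": 0,"rz": 0}])

```text
clock: 3.95
tcp_pos: [449.6, 250.0, 44.0]
ee_rot: [[0.145, 0.989, 0.0], [0.989, -0.145, 0.0], [0.0, 0.0, -1.0]]
contact_force: [0.6, -1.6, 4.0]
width: 25.4
gripper_force: 59.4
```

```bash
python3 - <<'E'
from h import *
s,p,a,R=st(); print(s["clock"],p,a,R[:,2],s["contact_force"],s["moment"],s["width"],s["gripper_force"]) 
E
```

```text
3.95 [449.63870113 250.0025102   43.95622113] -0.14550985293995494 [ 3.98872331e-04  2.67473087e-05 -9.99999920e-01] [ 0.61003639 -1.61656542  4.0362605 ] [-0.1279461   0.05111345  0.00466859] 25.375369295762727 59.449573159217834
```

arm_command(series=[{"dx": 0,"dy": 0,"dz": -0.02,"rx": 0,"ry": 0,"rz": 0},{"dx": 0,"dy": 0,"dz": -0.04,"rx": 0,"ry": 0,"rz": 0},{"dx": 0,"dy": 0,"dz": -0.04,"rx": 0,"ry": 0,"rz": 0},{"dx": 0,"dy": 0,"dz": -0.04,"rx": 0,"ry": 0,"rz": 0},{"dx": 0,"dy": 0,"dz": -0.02,"rx": 0,"ry": 0,"rz": 0}], claw=-1, force=100)

```text
clock: 4.45
tcp_pos: [449.5, 250.3, 125.2]
ee_rot: [[0.145, 0.989, 0.001], [0.989, -0.145, 0.001], [0.001, 0.001, -1.0]]
contact_force: [0.2, 0.2, -3.9]
width: 25.0
gripper_force: 98.4
```

```bash
python3 - <<'E'
from h import *
s,p,a,R=st(); print(s["clock"],p,a,R[:,2],s["contact_force"],s["moment"],s["width"],s["gripper_force"]); plan((503.3,-1,110),-0.35,10)
E
```

```text
4.45 [449.52642634 250.26192495 125.20274904] -0.14557504612456926 [ 9.47859867e-04  7.12815626e-04 -9.99999297e-01] [ 0.21499677  0.17848287 -3.92493932] [0.03851443 0.03958519 0.02062832] 24.965946446771593 98.42334151268005
dx -0.0482 dy 0.0179 dz 0.0030 rz 0.0033
dx -0.0478 dy 0.0189 dz 0.0030 rz 0.0033
dx -0.0474 dy 0.0199 dz 0.0030 rz 0.0033
dx -0.0470 dy 0.0208 dz 0.0030 rz 0.0033
dx -0.0465 dy 0.0218 dz 0.0030 rz 0.0033
dx -0.0461 dy 0.0228 dz 0.0030 rz 0.0033
dx -0.0456 dy 0.0237 dz 0.0030 rz 0.0033
dx -0.0451 dy 0.0246 dz 0.0030 rz 0.0033
dx -0.0446 dy 0.0255 dz 0.0030 rz 0.0033
dx -0.0441 dy 0.0264 dz 0.0030 rz 0.0033
```

arm_command(series=[{"dx": -0.0482,"dy": 0.0179,"dz": 0.003,"rx": 0,"ry": 0,"rz": 0.0033},{"dx": -0.0478,"dy": 0.0189,"dz": 0.003,"rx": 0,"ry": 0,"rz": 0.0033},{"dx": -0.0474,"dy": 0.0199,"dz": 0.003,"rx": 0,"ry": 0,"rz": 0.0033},{"dx": -0.047,"dy": 0.0208,"dz": 0.003,"rx": 0,"ry": 0,"rz": 0.0033},{"dx": -0.0465,"dy": 0.0218,"dz": 0.003,"rx": 0,"ry": 0,"rz": 0.0033}])

```text
clock: 4.95
tcp_pos: [475.4, 123.4, 115.8]
ee_rot: [[0.247, 0.969, -0.002], [0.969, -0.247, -0.0], [-0.001, -0.002, -1.0]]
contact_force: [0.0, 0.7, -2.6]
width: 24.5
gripper_force: 98.4
```

arm_command(series=[{"dx": -0.0461,"dy": 0.0228,"dz": 0.003,"rx": 0,"ry": 0,"rz": 0.0033},{"dx": -0.0456,"dy": 0.0237,"dz": 0.003,"rx": 0,"ry": 0,"rz": 0.0033},{"dx": -0.0451,"dy": 0.0246,"dz": 0.003,"rx": 0,"ry": 0,"rz": 0.0033},{"dx": -0.0446,"dy": 0.0255,"dz": 0.003,"rx": 0,"ry": 0,"rz": 0.0033},{"dx": -0.0441,"dy": 0.0264,"dz": 0.003,"rx": 0,"ry": 0,"rz": 0.0033}])

```text
clock: 5.45
tcp_pos: [502.1, -2.2, 108.2]
ee_rot: [[0.347, 0.938, -0.002], [0.938, -0.347, 0.0], [-0.0, -0.002, -1.0]]
contact_force: [-0.2, 0.1, -2.5]
width: 25.0
gripper_force: 98.4
```

arm_command(series=[{"dx": 0,"dy": 0,"dz": 0,"rx": 0,"ry": 0,"rz": 0},{"dx": 0,"dy": 0,"dz": 0,"rx": 0,"ry": 0,"rz": 0},{"dx": 0,"dy": 0,"dz": 0,"rx": 0,"ry": 0,"rz": 0},{"dx": 0,"dy": 0,"dz": 0,"rx": 0,"ry": 0,"rz": 0},{"dx": 0,"dy": 0,"dz": 0,"rx": 0,"ry": 0,"rz": 0}])

```text
clock: 5.95
tcp_pos: [502.5, -0.5, 108.8]
ee_rot: [[0.344, 0.939, -0.0], [0.939, -0.344, 0.0], [0.0, -0.0, -1.0]]
contact_force: [-0.3, 0.1, -2.2]
width: 25.3
gripper_force: 98.4
```

```bash
cat >> h.py <<'E'
def pair(n,bt=(206,104,270,174),bs=(236,118,316,192)):
    t=cam("top"); s=cam("side"); o=[]
    for c,b in((t,bt),(s,bs)):
        o.append(cv2.resize(c[0][b[1]:b[3],b[0]:b[2],::-1],(400,int(400*(b[3]-b[1])/(b[2]-b[0]))),interpolation=cv2.INTER_CUBIC))
    hh=min(i.shape[0] for i in o); cv2.imwrite("pics/"+n,np.hstack([i[:hh] for i in o])); return t,s
E
python3 - <<'E'
from h import *
t,sd=pair("p1.png")
s,p,a,R=st(); print(s["clock"],p,a,R[:,2],s["contact_force"],s["moment"])
# expected prong tips/notch
d=np.array([np.cos(a),np.sin(a),0]); n=np.array([-d[1],d[0],0]); o=p-[0,0,40]
for c in(t,sd): print([proj(c,o+[0,0,8]+d*x+n*y).round(1).tolist() for x,y in((53.5,21.5),(53.5,-21.5),(45,0),(-30,26),(-30,-26))])
E
```

```text
6.05 [502.68710224  -0.72458232 108.87529607] -0.35185769480380535 [-7.89088106e-06  6.15734008e-05 -9.99999998e-01] [-0.22724648  0.52681629 -2.72185806] [-0.02691708  0.07107703 -0.03776218]
[[227.2, 160.2], [244.9, 166.2], [234.8, 166.7], [213.2, 194.0], [234.8, 201.4]]
[[256.5, 155.4], [263.8, 164.3], [257.3, 160.6], [227.4, 162.6], [235.4, 174.0]]
```

View pics/p1.png

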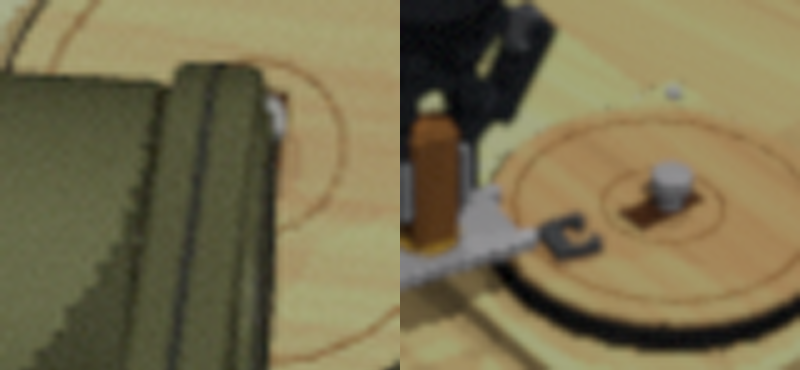

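The side view shows the fork's near prong at (264,165.6) and far prong at (255.6,156.4), within about 1 px of prediction and lined up with the clip. The arm hides the top view. I descend to working height and advance to just short of contact.

arm_command(series=[{"dx": 0,"dy": 0,"dz": 0.016,"rx": 0,"ry": 0,"rz": 0},{"dx": 0,"dy": 0,"dz": 0.016,"rx": 0,"ry": 0,"rz": 0},{"dx": 0,"dy": 0,"dz": 0.012,"rx": 0,"ry": 0,"rz": 0},{"dx": 0,"dy": 0,"dz": 0.0048,"rx": 0,"ry": 0,"rz": 0},{"dx": 0,"dy": 0,"dz": 0,"rx": 0,"ry": 0,"rz": 0}])

```text
clock: 6.55
tcp_pos: [502.3, -1.3, 83.6]
ee_rot: [[0.346, 0.938, -0.002], [0.938, -0.346, 0.0], [-0.0, -0.002, -1.0]]
contact_force: [0.1, -0.3, -3.2]
width: 25.2
gripper_force: 98.5
```

arm_command(series=[{"dx": 0,"dy": 0.01,"dz": 0,"rx": 0,"ry": 0,"rz": 0},{"dx": 0,"dy": 0.01,"dz": 0,"rx": 0,"ry": 0,"rz": 0},{"dx": 0,"dy": 0.01,"dz": 0,"rx": 0,"ry": 0,"rz": 0},{"dx": 0,"dy": 0,"dz": 0,"rx": 0,"ry": 0,"rz": 0},{"dx": 0,"dy": 0,"dz": 0,"rx": 0,"ry": 0,"rz": 0}])

```text
clock: 7.05
tcp_pos: [517.1, -6.7, 84.5]
ee_rot: [[0.346, 0.938, 0.0], [0.938, -0.346, 0.0], [0.0, 0.0, -1.0]]
contact_force: [0.3, 1.0, -2.0]
width: 24.7
gripper_force: 98.5
```

```bash
python3 - <<'E'
from h import *
sd=cam("side"); cv2.imwrite("pics/p2.png",cv2.resize(sd[0][134:184,240:310,::-1],(784,560),interpolation=cv2.INTER_CUBIC))
s,p,a,R=st(); print(s["clock"],p,a,R[:,2],s["contact_force"],s["moment"])
d=np.array([np.cos(a),np.sin(a),0]); n=np.array([-d[1],d[0],0]); o=p-[0,0,40]
f=lambda q:((q-[240,134])*11.2).round().tolist()
print([f(proj(sd,o+[0,0,8]+d*x+n*y)) for x,y in((53.5,21.5),(53.5,-21.5),(45,17),(45,-17),(-30,-26))])
b=np.array([569.2,-24.8,50]); e=np.array([np.cos(-.35),np.sin(-.35),0]); m=np.array([-e[1],e[0],0])
print([f(proj(sd,b+e*x+m*y)) for x,y in((0,14),(0,-14),(27,15.5),(27,-15.5))], f(proj(sd,(649.4,-44.7,62.5))))
E
```

```text
7.1 [516.80032265  -6.550515    84.42998288] -0.35303183664066057 [-2.46578661e-04  4.88554345e-05 -9.99999968e-01] [-0.42748324  1.40055389 -3.32522194] [0.03705485 0.0098051  0.00636229]
[[241.0, 305.0], [322.0, 404.0], [218.0, 324.0], [282.0, 403.0], [12.0, 512.0]]
[[259.0, 326.0], [313.0, 390.0], [353.0, 293.0], [414.0, 363.0]] [563.0, 210.0]
```

View pics/p2.png

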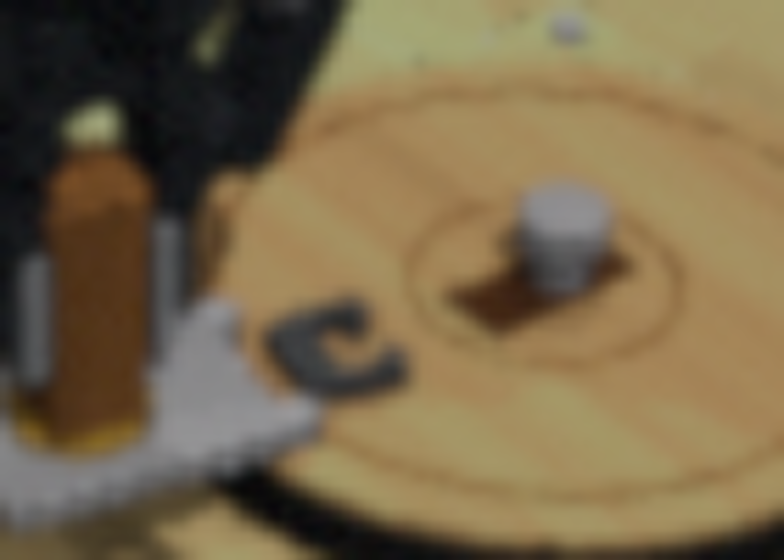

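The side view shows the clip's back about 3 mm ahead of the prong tips and about 2 mm to the fork's −y side. I correct sideways and ease the notch onto the back bar.

arm_command(series=[{"dx": -0.004,"dy": 0,"dz": 0,"rx": 0,"ry": 0,"rz": 0},{"dx": 0,"dy": 0.006,"dz": 0,"rx": 0,"ry": 0,"rz": 0},{"dx": 0,"dy": 0.006,"dz": 0,"rx": 0,"ry": 0,"rz": 0},{"dx": 0,"dy": 0.006,"dz": 0,"rx": 0,"ry": 0,"rz": 0},{"dx": 0,"dy": 0.006,"dz": 0,"rx": 0,"ry": 0,"rz": 0}])

```text
clock: 7.6
tcp_pos: [527.8, -12.6, 84.4]
ee_rot: [[0.346, 0.938, 0.0], [0.938, -0.346, 0.0], [0.0, 0.0, -1.0]]
contact_force: [0.2, 0.7, -2.1]
width: 25.0
gripper_force: 98.5
```

```bash
python3 - <<'E'
from h import *
sd=cam("side")
s,p,a,R=st(); print(s["clock"],p,a,R[:,2],s["contact_force"],s["moment"])
m,ce,ar=mask(sd,(258,150,300,182),75,0,92); print(ce,ar,ray(sd,ce,50))
ys,xs=np.nonzero(m); W=np.array([ray(sd,(x,y),50)[:2] for x,y in zip(xs,ys)],np.float32); r=cv2.minAreaRect(W);print(r)
d=np.array([np.cos(a),np.sin(a)]); print("notch",p[:2]+45*d)
cv2.imwrite("pics/x.png",cv2.resize(sd[0][134:184,240:310,::-1],(784,560),interpolation=cv2.INTER_CUBIC))
h=cv2.cvtColor(sd[0],cv2.COLOR_RGB2HSV)[158:176,256:284]
print("\n".join(" ".join("%3d"%v if q<75 else "  ." for q,v in zip(a1,b1)) for a1,b1 in zip(h[...,1],h[...,2])))
E
```

```text
7.65 [528.54715865 -12.83074001  84.48988797] -0.3529496554092452 [ 1.02918832e-03 -1.96572616e-04 -9.99999451e-01] [-0.08579396 -0.39772762 -1.44282314] [-0.04354327  0.02265482  0.00071972]
[270.45652174 164.89130435] 46 [582.00607237 -31.42556106  50.        ]
((581.78076171875, -32.86456298828125), (30.787900924682617, 25.37504005432129), 58.720054626464844)
notch [570.77323254 -28.3857612 ]
  .   .  71  83  60   .   .   .   .   .   .   .   .   .   .   .   .   .   .   .   .   .   .   .   .   .   .   .
  .   .  70  83  61  70   .   .   .   .   .   .   .   .   .   .   .   .   .   .   .   .   .   .   .   .   .   .
  .   .  72  84  75  93 134 148 151 154   .   .   .   .   .   .   .   .   .   .   .   .   .   .   .   .   .   .
  .   .  74  91 102 117 135 141 138 138   .   .   .   .   .   .   . 100   .   .   .   .   .   .   .   .   .   .
  .   .  73  99 120 130 134 130 116 106 110  96  85  77  67  55  52  58  81   .   .   .   .   .   .   .   .   .
  .   .  78 107 127 133 135 130 109  77  70  66  65  63  57  61  54  51   .   .   .   .   .   .   .   .   .   .
  .   .  86 120 133 136 137 1
[... 614 characters left out ...]
   .   .   .   .   .   .   .
  .   . 134 141 145 146 145 145 146 146 146 147 149 149 151 144 133   .   .   .   .   .   .   .   .   .   .   .
  . 123 137 145 146 148 147 147 147 148 144 142 142 135 126 119 126   .   .   .   .   .   .   .   .   .   .   .
  . 120 134 143 146 145 147 144 142 143 130 118 115 108 101 105   .   .   .   .   .   .   .   .   .   .   .   .
124 125 131 141 140 134 140 130 117 118 109 109 117 114   .   .   .   .   .   .   .   .   .   .   .   .   .   .
127 126 128 131 123 110 110 102 103 120 122   .   .   .   .   .   .   .   .   .   .   .   .   .   .   .   .   .
126 118 110 104  98  89  83  75  90   .   .   .   .   .   .   .   .   .   .   .   .   .   .   .   .   .   .   .
```

```bash
python3 - <<'E'
from h import *
plan((560,-32.8,84.5),-0.135,10)
E
```

```text
dx -0.0016 dy 0.0073 dz -0.0000 rz -0.0035
dx -0.0017 dy 0.0072 dz -0.0000 rz -0.0035
dx -0.0019 dy 0.0072 dz -0.0000 rz -0.0035
dx -0.0020 dy 0.0072 dz -0.0000 rz -0.0035
dx -0.0022 dy 0.0071 dz -0.0000 rz -0.0035
dx -0.0024 dy 0.0071 dz -0.0000 rz -0.0035
dx -0.0025 dy 0.0070 dz -0.0000 rz -0.0035
dx -0.0027 dy 0.0070 dz -0.0000 rz -0.0035
dx -0.0028 dy 0.0069 dz -0.0000 rz -0.0035
dx -0.0030 dy 0.0068 dz -0.0000 rz -0.0035
```

arm_command(series=[{"dx": -0.0016,"dy": 0.0073,"dz": 0,"rx": 0,"ry": 0,"rz": -0.0035},{"dx": -0.0017,"dy": 0.0072,"dz": 0,"rx": 0,"ry": 0,"rz": -0.0035},{"dx": -0.0019,"dy": 0.0072,"dz": 0,"rx": 0,"ry": 0,"rz": -0.0035},{"dx": -0.002,"dy": 0.0072,"dz": 0,"rx": 0,"ry": 0,"rz": -0.0035},{"dx": -0.0022,"dy": 0.0071,"dz": 0,"rx": 0,"ry": 0,"rz": -0.0035}])

```text
clock: 8.15
tcp_pos: [543.5, -22.7, 84.4]
ee_rot: [[0.239, 0.971, 0.0], [0.971, -0.239, -0.0], [-0.0, 0.0, -1.0]]
contact_force: [-0.2, 0.7, -2.9]
width: 24.8
gripper_force: 98.5
```

arm_command(series=[{"dx": -0.0024,"dy": 0.0071,"dz": 0,"rx": 0,"ry": 0,"rz": -0.0035},{"dx": -0.0025,"dy": 0.007,"dz": 0,"rx": 0,"ry": 0,"rz": -0.0035},{"dx": -0.0027,"dy": 0.007,"dz": 0,"rx": 0,"ry": 0,"rz": -0.0035},{"dx": -0.0028,"dy": 0.0069,"dz": 0,"rx": 0,"ry": 0,"rz": -0.0035},{"dx": -0.003,"dy": 0.0068,"dz": 0,"rx": 0,"ry": 0,"rz": -0.0035}])

```text
clock: 8.65
tcp_pos: [559.2, -32.7, 84.4]
ee_rot: [[0.131, 0.991, -0.0], [0.991, -0.131, -0.0], [-0.0, -0.0, -1.0]]
contact_force: [-0.4, 0.7, -2.7]
width: 25.2
gripper_force: 98.6
```

```bash
python3 - <<'E'
from h import *
sd=cam("side")
s,p,a,R=st(); print(s["clock"],p,a,R[:,2],s["contact_force"],s["moment"])
d=np.array([np.cos(a),np.sin(a),0]); n=np.array([-d[1],d[0],0]); o=p-[0,0,40]
f=lambda q:((q-[250,134])*11.2).round().tolist()
print([f(proj(sd,o+[0,0,8]+d*x+n*y)) for x,y in((53.5,21.5),(53.5,-21.5),(45,17),(45,-17),(-30,-26))])
b=o+d*45+[0,0,6]
print([f(proj(sd,b+d*x+n*y)) for x,y in((0,14),(0,-14),(27,15.5),(27,-15.5))], f(proj(sd,(649.4,-44.7,62.5))))
cv2.imwrite("pics/p3.png",cv2.resize(sd[0][134:184,250:320,::-1],(784,560),interpolation=cv2.INTER_CUBIC))
E
```

```text
8.7 [560.05059191 -33.03079618  84.50767848] -0.13052421940781944 [ 1.16769025e-03 -3.30231920e-04 -9.99999264e-01] [ 0.84399068 -0.77912165 -2.6308984 ] [-0.02742387  0.01603239  0.03177338]
[[282.0, 256.0], [398.0, 340.0], [268.0, 277.0], [360.0, 344.0], [147.0, 485.0]]
[[276.0, 290.0], [351.0, 345.0], [353.0, 247.0], [437.0, 306.0]] [451.0, 210.0]
```

View pics/p3.png

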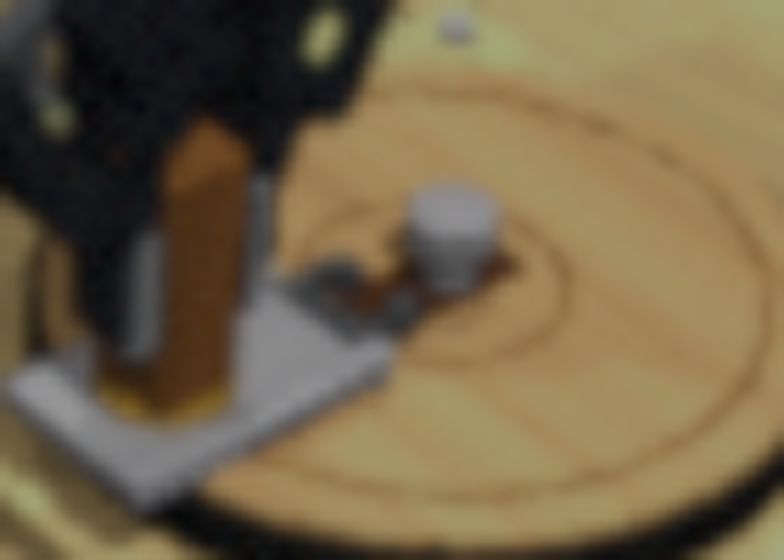

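The clip sits squarely in the notch with its mouth facing the axle, nose tips near crop (340,265) and (405,308) and the axle near (450,265). From here I push straight ahead and watch the force.

arm_command(series=[{"dx": 0,"dy": 0.004,"dz": 0,"rx": 0,"ry": 0,"rz": 0},{"dx": 0,"dy": 0.004,"dz": 0,"rx": 0,"ry": 0,"rz": 0},{"dx": 0,"dy": 0.004,"dz": 0,"rx": 0,"ry": 0,"rz": 0},{"dx": 0,"dy": 0.004,"dz": 0,"rx": 0,"ry": 0,"rz": 0},{"dx": 0,"dy": 0.004,"dz": 0,"rx": 0,"ry": 0,"rz": 0}])

```text
clock: 9.2
tcp_pos: [569.0, -33.8, 84.4]
ee_rot: [[0.133, 0.991, 0.0], [0.991, -0.133, 0.0], [0.0, 0.0, -1.0]]
contact_force: [-0.1, -0.0, -2.4]
width: 25.0
gripper_force: 98.6
```

arm_command(series=[{"dx": 0,"dy": 0.001,"dz": 0,"rx": 0,"ry": 0,"rz": 0},{"dx": 0,"dy": 0.001,"dz": 0,"rx": 0,"ry": 0,"rz": 0},{"dx": 0,"dy": 0.001,"dz": 0,"rx": 0,"ry": 0,"rz": 0},{"dx": 0,"dy": 0.001,"dz": 0,"rx": 0,"ry": 0,"rz": 0},{"dx": 0,"dy": 0,"dz": 0,"rx": 0,"ry": 0,"rz": 0}])

```text
clock: 9.7
tcp_pos: [570.9, -34.1, 84.4]
ee_rot: [[0.133, 0.991, 0.0], [0.991, -0.133, -0.0], [-0.0, 0.0, -1.0]]
contact_force: [0.9, 0.2, -2.9]
width: 24.8
gripper_force: 98.6
```

arm_command(series=[{"dx": 0,"dy": 0.001,"dz": 0,"rx": 0,"ry": 0,"rz": 0},{"dx": 0,"dy": 0.001,"dz": 0,"rx": 0,"ry": 0,"rz": 0},{"dx": 0,"dy": 0.001,"dz": 0,"rx": 0,"ry": 0,"rz": 0},{"dx": 0,"dy": 0.001,"dz": 0,"rx": 0,"ry": 0,"rz": 0},{"dx": 0,"dy": 0,"dz": 0,"rx": 0,"ry": 0,"rz": 0}])

```text
clock: 10.2
tcp_pos: [573.0, -34.4, 84.4]
ee_rot: [[0.133, 0.991, 0.0], [0.991, -0.133, -0.0], [0.0, 0.0, -1.0]]
contact_force: [-0.5, -0.2, -2.2]
width: 25.1
gripper_force: 98.6
```

arm_command(series=[{"dx": 0,"dy": 0.001,"dz": 0,"rx": 0,"ry": 0,"rz": 0},{"dx": 0,"dy": 0.001,"dz": 0,"rx": 0,"ry": 0,"rz": 0},{"dx": 0,"dy": 0.001,"dz": 0,"rx": 0,"ry": 0,"rz": 0},{"dx": 0,"dy": 0.001,"dz": 0,"rx": 0,"ry": 0,"rz": 0},{"dx": 0,"dy": 0,"dz": 0,"rx": 0,"ry": 0,"rz": 0}])

```text
clock: 10.7
tcp_pos: [574.7, -34.7, 84.4]
ee_rot: [[0.133, 0.991, -0.0], [0.991, -0.133, 0.0], [-0.0, -0.0, -1.0]]
contact_force: [-0.5, 0.0, -2.7]
width: 24.9
gripper_force: 98.6
```

arm_command(series=[{"dx": 0,"dy": 0.001,"dz": 0,"rx": 0,"ry": 0,"rz": 0},{"dx": 0,"dy": 0.001,"dz": 0,"rx": 0,"ry": 0,"rz": 0},{"dx": 0,"dy": 0.001,"dz": 0,"rx": 0,"ry": 0,"rz": 0},{"dx": 0,"dy": 0.001,"dz": 0,"rx": 0,"ry": 0,"rz": 0},{"dx": 0,"dy": 0,"dz": 0,"rx": 0,"ry": 0,"rz": 0}])

```text
clock: 11.2
tcp_pos: [575.8, -34.9, 84.1]
ee_rot: [[0.133, 0.991, -0.002], [0.991, -0.133, 0.0], [-0.0, -0.002, -1.0]]
contact_force: [-3.6, 0.4, -2.2]
width: 24.9
gripper_force: 98.7
```

arm_command(series=[{"dx": 0,"dy": 0.001,"dz": 0,"rx": 0,"ry": 0,"rz": 0},{"dx": 0,"dy": 0.001,"dz": 0,"rx": 0,"ry": 0,"rz": 0},{"dx": 0,"dy": 0.001,"dz": 0,"rx": 0,"ry": 0,"rz": 0},{"dx": 0,"dy": 0.001,"dz": 0,"rx": 0,"ry": 0,"rz": 0},{"dx": 0,"dy": 0,"dz": 0,"rx": 0,"ry": 0,"rz": 0}])

```text
clock: 11.7
tcp_pos: [576.8, -35.1, 83.9]
ee_rot: [[0.133, 0.991, -0.004], [0.991, -0.133, 0.0], [-0.0, -0.004, -1.0]]
contact_force: [-5.6, 0.2, -1.5]
width: 24.5
gripper_force: 98.9
```

```bash
python3 - <<'E'
from h import *
sd=cam("side")
s,p,a,R=st(); print(s["clock"],p,a,s["contact_force"],s["moment"])
# axle head: brightest low-sat blob near predicted place
m,ce,ar=mask(sd,(276,146,306,164),50,120,255); print(ce,ar,ray(sd,ce,58))
cv2.imwrite("pics/y.png",sd[0][:,:,::-1])
E
```

```text
11.75 [576.81039311 -35.03530972  83.89466506] -0.13301624283272181 [-6.31527403  0.43988431 -1.05554227] [-0.15309645  1.21509696 -0.04396411]
[281.31578947 161.65789474] 38 [605.60992912 -49.64326136  58.        ]
```

arm_command(series=[{"dx": 0,"dy": 0.001,"dz": -0.0005,"rx": 0,"ry": 0,"rz": 0},{"dx": 0,"dy": 0.001,"dz": -0.0005,"rx": 0,"ry": 0,"rz": 0},{"dx": 0,"dy": 0.001,"dz": -0.0005,"rx": 0,"ry": 0,"rz": 0},{"dx": 0,"dy": 0.001,"dz": -0.0005,"rx": 0,"ry": 0,"rz": 0},{"dx": 0,"dy": 0,"dz": 0,"rx": 0,"ry": 0,"rz": 0}])

```text
clock: 12.25
tcp_pos: [577.6, -35.3, 84.3]
ee_rot: [[0.133, 0.991, -0.006], [0.991, -0.133, 0.0], [-0.001, -0.006, -1.0]]
contact_force: [-6.8, -0.4, -2.9]
width: 24.9
gripper_force: 98.7
```

arm_command(series=[{"dx": 0,"dy": 0.001,"dz": 0,"rx": 0,"ry": 0,"rz": 0},{"dx": 0,"dy": 0.001,"dz": 0,"rx": 0,"ry": 0,"rz": 0},{"dx": 0,"dy": 0,"dz": 0,"rx": 0,"ry": 0,"rz": 0},{"dx": 0,"dy": 0,"dz": 0,"rx": 0,"ry": 0,"rz": 0},{"dx": 0,"dy": 0,"dz": 0,"rx": 0,"ry": 0,"rz": 0}])

```text
clock: 12.75
tcp_pos: [578.1, -35.5, 84.2]
ee_rot: [[0.133, 0.991, -0.007], [0.991, -0.133, 0.0], [-0.001, -0.007, -1.0]]
contact_force: [-8.6, -0.9, -2.7]
width: 24.7
gripper_force: 98.8
```

arm_command(series=[{"dx": 0,"dy": 0.001,"dz": -0.0003,"rx": 0,"ry": 0,"rz": 0},{"dx": 0,"dy": 0.001,"dz": -0.0003,"rx": 0,"ry": 0,"rz": 0},{"dx": 0,"dy": 0,"dz": 0,"rx": 0,"ry": 0,"rz": 0},{"dx": 0,"dy": 0,"dz": 0,"rx": 0,"ry": 0,"rz": 0},{"dx": 0,"dy": 0,"dz": 0,"rx": 0,"ry": 0,"rz": 0}])

```text
clock: 13.25
tcp_pos: [578.4, -35.5, 84.3]
ee_rot: [[0.133, 0.991, -0.009], [0.991, -0.133, 0.0], [-0.001, -0.009, -1.0]]
contact_force: [-7.5, -0.0, -2.4]
width: 25.0
gripper_force: 98.8
```

arm_command(series=[{"dx": 0,"dy": 0.001,"dz": 0,"rx": 0,"ry": 0,"rz": 0},{"dx": 0,"dy": 0,"dz": 0,"rx": 0,"ry": 0,"rz": 0},{"dx": 0,"dy": 0.001,"dz": 0,"rx": 0,"ry": 0,"rz": 0},{"dx": 0,"dy": 0,"dz": 0,"rx": 0,"ry": 0,"rz": 0},{"dx": 0,"dy": 0,"dz": 0,"rx": 0,"ry": 0,"rz": 0}])

```text
clock: 13.75
tcp_pos: [579.3, -35.7, 84.2]
ee_rot: [[0.133, 0.991, -0.009], [0.991, -0.133, 0.0], [-0.001, -0.009, -1.0]]
contact_force: [-9.5, -1.4, -3.0]
width: 25.0
gripper_force: 98.8
```

arm_command(series=[{"dx": 0,"dy": 0.001,"dz": 0,"rx": 0,"ry": 0,"rz": 0},{"dx": 0,"dy": 0,"dz": 0,"rx": 0,"ry": 0,"rz": 0},{"dx": 0,"dy": 0.001,"dz": 0,"rx": 0,"ry": 0,"rz": 0},{"dx": 0,"dy": 0,"dz": 0,"rx": 0,"ry": 0,"rz": 0},{"dx": 0,"dy": 0,"dz": 0,"rx": 0,"ry": 0,"rz": 0}])

```text
clock: 14.25
tcp_pos: [580.0, -35.8, 84.3]
ee_rot: [[0.133, 0.991, -0.009], [0.991, -0.133, 0.0], [-0.001, -0.009, -1.0]]
contact_force: [-9.7, -1.5, -2.1]
width: 25.0
gripper_force: 98.9
```

arm_command(series=[{"dx": 0,"dy": 0.001,"dz": 0,"rx": 0,"ry": 0,"rz": 0},{"dx": 0,"dy": 0,"dz": 0,"rx": 0,"ry": 0,"rz": 0},{"dx": 0,"dy": 0,"dz": 0,"rx": 0,"ry": 0,"rz": 0},{"dx": 0,"dy": 0,"dz": 0,"rx": 0,"ry": 0,"rz": 0},{"dx": 0,"dy": 0,"dz": 0,"rx": 0,"ry": 0,"rz": 0}])

```text
clock: 14.75
tcp_pos: [580.4, -35.9, 84.3]
ee_rot: [[0.133, 0.991, -0.01], [0.991, -0.133, 0.0], [-0.001, -0.01, -1.0]]
contact_force: [-9.8, -1.4, -1.8]
width: 25.0
gripper_force: 98.9
```

```bash
python3 - <<'E'
from h import *
s,p,a,R=st(); print(s["clock"],p,a,s["contact_force"],s["moment"])
E
```

```text
14.75 [580.41459547 -35.90541227  84.28160499] -0.13299660850443068 [-9.80019962 -1.42618871 -1.83203558] [-0.23425801  1.85514994 -0.16236744]
```

arm_command(series=[{"dx": 0,"dy": 0.001,"dz": 0,"rx": 0,"ry": 0,"rz": 0},{"dx": 0,"dy": 0,"dz": 0,"rx": 0,"ry": 0,"rz": 0},{"dx": 0,"dy": 0.001,"dz": 0,"rx": 0,"ry": 0,"rz": 0},{"dx": 0,"dy": 0,"dz": 0,"rx": 0,"ry": 0,"rz": 0},{"dx": 0,"dy": 0,"dz": 0,"rx": 0,"ry": 0,"rz": 0}])

```text
clock: 15.25
tcp_pos: [582.4, -36.1, 84.4]
ee_rot: [[0.133, 0.991, -0.008], [0.991, -0.133, 0.0], [-0.001, -0.008, -1.0]]
contact_force: [-7.4, -2.3, -3.0]
width: 24.9
gripper_force: 98.8
```

arm_command(series=[{"dx": 0,"dy": 0.001,"dz": 0,"rx": 0,"ry": 0,"rz": 0},{"dx": 0,"dy": 0,"dz": 0,"rx": 0,"ry": 0,"rz": 0},{"dx": 0,"dy": 0,"dz": 0,"rx": 0,"ry": 0,"rz": 0},{"dx": 0,"dy": 0,"dz": 0,"rx": 0,"ry": 0,"rz": 0},{"dx": 0,"dy": 0,"dz": 0,"rx": 0,"ry": 0,"rz": 0}])

```text
clock: 15.75
tcp_pos: [588.0, -36.2, 86.1]
ee_rot: [[0.133, 0.991, 0.002], [0.991, -0.133, -0.0], [0.0, 0.002, -1.0]]
contact_force: [-1.2, 0.3, -1.9]
width: 24.9
gripper_force: 99.0
```

It passed the peak and snapped in. Now I find the seat and build up to about 15 N.

arm_command(series=[{"dx": 0,"dy": 0.001,"dz": 0,"rx": 0,"ry": 0,"rz": 0},{"dx": 0,"dy": 0.001,"dz": 0,"rx": 0,"ry": 0,"rz": 0},{"dx": 0,"dy": 0,"dz": 0,"rx": 0,"ry": 0,"rz": 0},{"dx": 0,"dy": 0,"dz": 0,"rx": 0,"ry": 0,"rz": 0},{"dx": 0,"dy": 0,"dz": 0,"rx": 0,"ry": 0,"rz": 0}])

```text
clock: 16.25
tcp_pos: [588.0, -36.4, 85.8]
ee_rot: [[0.133, 0.991, 0.001], [0.991, -0.133, -0.0], [0.0, 0.001, -1.0]]
contact_force: [-0.8, 0.0, -2.9]
width: 24.6
gripper_force: 99.0
```

arm_command(series=[{"dx": 0,"dy": 0.001,"dz": 0,"rx": 0,"ry": 0,"rz": 0},{"dx": 0,"dy": 0.001,"dz": 0,"rx": 0,"ry": 0,"rz": 0},{"dx": 0,"dy": 0,"dz": 0,"rx": 0,"ry": 0,"rz": 0},{"dx": 0,"dy": 0,"dz": 0,"rx": 0,"ry": 0,"rz": 0},{"dx": 0,"dy": 0,"dz": 0,"rx": 0,"ry": 0,"rz": 0}])

```text
clock: 16.75
tcp_pos: [588.1, -36.4, 85.6]
ee_rot: [[0.133, 0.991, -0.001], [0.991, -0.133, 0.0], [-0.0, -0.001, -1.0]]
contact_force: [-3.2, 1.3, -2.9]
width: 25.5
gripper_force: 99.0
```

arm_command(series=[{"dx": 0,"dy": 0.001,"dz": 0,"rx": 0,"ry": 0,"rz": 0},{"dx": 0,"dy": 0.001,"dz": 0,"rx": 0,"ry": 0,"rz": 0},{"dx": 0,"dy": 0.001,"dz": 0,"rx": 0,"ry": 0,"rz": 0},{"dx": 0,"dy": 0,"dz": 0,"rx": 0,"ry": 0,"rz": 0},{"dx": 0,"dy": 0,"dz": 0,"rx": 0,"ry": 0,"rz": 0}])

```text
clock: 17.25
tcp_pos: [588.3, -36.5, 85.3]
ee_rot: [[0.133, 0.991, -0.004], [0.991, -0.133, 0.0], [-0.0, -0.004, -1.0]]
contact_force: [-6.2, 1.0, -0.3]
width: 24.8
gripper_force: 99.1
```

arm_command(series=[{"dx": 0,"dy": 0.001,"dz": 0,"rx": 0,"ry": 0,"rz": 0},{"dx": 0,"dy": 0.001,"dz": 0,"rx": 0,"ry": 0,"rz": 0},{"dx": 0,"dy": 0,"dz": 0,"rx": 0,"ry": 0,"rz": 0},{"dx": 0,"dy": 0,"dz": 0,"rx": 0,"ry": 0,"rz": 0},{"dx": 0,"dy": 0,"dz": 0,"rx": 0,"ry": 0,"rz": 0}])

```text
clock: 17.75
tcp_pos: [588.4, -36.5, 85.1]
ee_rot: [[0.133, 0.991, -0.005], [0.991, -0.133, 0.001], [-0.0, -0.005, -1.0]]
contact_force: [-6.8, 0.5, -0.3]
width: 24.9
gripper_force: 99.3
```

```bash
python3 - <<'E'
from h import *
s,p,a,R=st(); print(s["clock"],p,a,s["contact_force"],s["moment"])
E
```

```text
17.75 [588.40861971 -36.47754926  85.08195506] -0.13292786355367853 [-6.8218898   0.48662715 -0.29777465] [0.1569138  1.30012244 0.01358332]
```

arm_command(series=[{"dx": 0,"dy": 0.001,"dz": 0,"rx": 0,"ry": 0,"rz": 0},{"dx": 0,"dy": 0.001,"dz": 0,"rx": 0,"ry": 0,"rz": 0},{"dx": 0,"dy": 0.001,"dz": 0,"rx": 0,"ry": 0,"rz": 0},{"dx": 0,"dy": 0,"dz": 0,"rx": 0,"ry": 0,"rz": 0},{"dx": 0,"dy": 0,"dz": 0,"rx": 0,"ry": 0,"rz": 0}])

```text
clock: 18.25
tcp_pos: [588.5, -36.5, 84.8]
ee_rot: [[0.133, 0.991, -0.008], [0.991, -0.133, 0.001], [-0.0, -0.008, -1.0]]
contact_force: [-8.5, 1.1, -0.0]
width: 25.0
gripper_force: 99.4
```

arm_command(series=[{"dx": 0,"dy": 0.001,"dz": 0,"rx": 0,"ry": 0,"rz": 0},{"dx": 0,"dy": 0.001,"dz": 0,"rx": 0,"ry": 0,"rz": 0},{"dx": 0,"dy": 0.001,"dz": 0,"rx": 0,"ry": 0,"rz": 0},{"dx": 0,"dy": 0,"dz": 0,"rx": 0,"ry": 0,"rz": 0},{"dx": 0,"dy": 0,"dz": 0,"rx": 0,"ry": 0,"rz": 0}])

```text
clock: 18.75
tcp_pos: [588.7, -36.5, 84.5]
ee_rot: [[0.132, 0.991, -0.011], [0.991, -0.132, 0.001], [-0.0, -0.011, -1.0]]
contact_force: [-11.0, 1.2, 2.1]
width: 25.1
gripper_force: 99.5
```

```bash
python3 - <<'E'
from h import *
s,p,a,R=st(); print(s["clock"],p,a,s["contact_force"],s["moment"])
E
```

```text
18.75 [588.71989134 -36.45793551  84.49507495] -0.13279518983224767 [-10.99931521   1.23407683   2.05453289] [2.18766681e-01 1.99942194e+00 2.71887141e-04]
```

arm_command(series=[{"dx": 0,"dy": 0.001,"dz": -0.001,"rx": 0,"ry": 0,"rz": 0},{"dx": 0,"dy": 0.001,"dz": -0.001,"rx": 0,"ry": 0,"rz": 0},{"dx": 0,"dy": 0.001,"dz": 0,"rx": 0,"ry": 0,"rz": 0},{"dx": 0,"dy": 0,"dz": 0,"rx": 0,"ry": 0,"rz": 0},{"dx": 0,"dy": 0,"dz": 0,"rx": 0,"ry": 0,"rz": 0}])

```text
clock: 19.25
tcp_pos: [588.9, -36.5, 84.7]
ee_rot: [[0.132, 0.991, -0.014], [0.991, -0.132, 0.002], [-0.0, -0.014, -1.0]]
contact_force: [-11.3, 1.5, -1.3]
width: 25.0
gripper_force: 99.1
```

```bash
python3 - <<'E'
from h import *
s,p,a,R=st(); print(s["clock"],p,a,s["contact_force"],s["moment"])
E
```

```text
19.25 [588.90096941 -36.52931454  84.72030196] -0.1328529585644446 [-11.31411167   1.48720087  -1.34049106] [ 0.2634283   2.27289093 -0.00847191]
```

arm_command(series=[{"dx": 0,"dy": 0.001,"dz": -0.0005,"rx": 0,"ry": 0,"rz": 0},{"dx": 0,"dy": 0.001,"dz": -0.0005,"rx": 0,"ry": 0,"rz": 0},{"dx": 0,"dy": 0.001,"dz": 0,"rx": 0,"ry": 0,"rz": 0},{"dx": 0,"dy": 0.001,"dz": 0,"rx": 0,"ry": 0,"rz": 0},{"dx": 0,"dy": 0,"dz": 0,"rx": 0,"ry": 0,"rz": 0}])

```text
clock: 19.75
tcp_pos: [589.1, -36.5, 84.9]
ee_rot: [[0.132, 0.991, -0.017], [0.991, -0.132, 0.002], [-0.0, -0.017, -1.0]]
contact_force: [-14.1, 2.5, 0.7]
width: 24.7
gripper_force: 99.2
```

arm_command(series=[{"dx": 0,"dy": 0,"dz": 0,"rx": 0,"ry": 0,"rz": 0},{"dx": 0,"dy": 0,"dz": 0,"rx": 0,"ry": 0,"rz": 0},{"dx": 0,"dy": 0,"dz": 0,"rx": 0,"ry": 0,"rz": 0},{"dx": 0,"dy": 0,"dz": 0,"rx": 0,"ry": 0,"rz": 0},{"dx": 0,"dy": 0,"dz": 0,"rx": 0,"ry": 0,"rz": 0}])

```text
clock: 20.25
tcp_pos: [589.1, -36.6, 84.8]
ee_rot: [[0.132, 0.991, -0.017], [0.991, -0.132, 0.002], [-0.0, -0.017, -1.0]]
contact_force: [-14.9, 2.2, 0.5]
width: 25.0
gripper_force: 99.2
```

arm_command(series=[{"dx": 0,"dy": 0,"dz": 0,"rx": 0,"ry": 0,"rz": 0},{"dx": 0,"dy": 0,"dz": 0,"rx": 0,"ry": 0,"rz": 0},{"dx": 0,"dy": 0,"dz": 0,"rx": 0,"ry": 0,"rz": 0},{"dx": 0,"dy": 0,"dz": 0,"rx": 0,"ry": 0,"rz": 0},{"dx": 0,"dy": 0,"dz": 0,"rx": 0,"ry": 0,"rz": 0}])

```text
clock: 20.75
tcp_pos: [589.1, -36.5, 84.9]
ee_rot: [[0.132, 0.991, -0.017], [0.991, -0.132, 0.002], [-0.0, -0.017, -1.0]]
contact_force: [-14.0, 1.7, 0.2]
width: 25.3
gripper_force: 99.2
```

```bash
python3 - <<'E'
from h import *
sd=cam("side")
s,p,a,R=st(); print(s["clock"],p,a,s["contact_force"],s["moment"])
d=np.array([np.cos(a),np.sin(a),0]); n=np.array([-d[1],d[0],0]); o=p-[0,0,40]
f=lambda q:((q-[250,134])*11.2).round().tolist()
print([f(proj(sd,o+[0,0,8]+d*x+n*y)) for x,y in((53.5,21.5),(53.5,-21.5),(-30,-26))], "head",f(proj(sd,p+d*65+[0,0,62.5-p[2]])))
cv2.imwrite("pics/p4.png",cv2.resize(sd[0][134:184,250:320,::-1],(784,560),interpolation=cv2.INTER_CUBIC))
E
```

```text
20.8 [589.07652554 -36.53705592  84.87257636] -0.13277120576241727 [-13.32851725   0.69504935   0.08741386] [ 0.34724971  2.71284209 -0.01531645]
[[369.0, 212.0], [485.0, 293.0], [241.0, 434.0]] head [463.0, 204.0]
```

Held about 14–15 N for 1 s. Backing off and lifting away.

arm_command(series=[{"dx": 0,"dy": -0.01,"dz": 0,"rx": 0,"ry": 0,"rz": 0},{"dx": 0,"dy": -0.01,"dz": 0,"rx": 0,"ry": 0,"rz": 0},{"dx": 0,"dy": -0.02,"dz": 0,"rx": 0,"ry": 0,"rz": 0},{"dx": 0,"dy": -0.02,"dz": 0,"rx": 0,"ry": 0,"rz": 0},{"dx": 0,"dy": -0.02,"dz": 0,"rx": 0,"ry": 0,"rz": 0}])

```text
clock: 21.3
tcp_pos: [558.0, -32.4, 87.7]
ee_rot: [[0.133, 0.991, 0.002], [0.991, -0.133, -0.0], [0.0, 0.002, -1.0]]
contact_force: [0.4, -0.4, -2.7]
width: 25.1
gripper_force: 99.4
```

arm_command(series=[{"dx": 0,"dy": -0.02,"dz": -0.02,"rx": 0,"ry": 0,"rz": 0},{"dx": 0,"dy": -0.02,"dz": -0.02,"rx": 0,"ry": 0,"rz": 0},{"dx": 0,"dy": -0.02,"dz": -0.02,"rx": 0,"ry": 0,"rz": 0},{"dx": 0,"dy": 0,"dz": -0.02,"rx": 0,"ry": 0,"rz": 0},{"dx": 0,"dy": 0,"dz": 0,"rx": 0,"ry": 0,"rz": 0}])

```text
clock: 21.8
tcp_pos: [529.8, -28.6, 129.6]
ee_rot: [[0.133, 0.991, 0.005], [0.991, -0.133, -0.001], [-0.0, 0.005, -1.0]]
contact_force: [0.4, -0.2, -3.1]
width: 24.8
gripper_force: 99.5
```

```bash
python3 - <<'E'
from h import *
s,p,a,R=st(); print(s["clock"],p,a,R[:,2],s["contact_force"],s["width"]); plan((455,248,125),-0.145,10)
E
```

```text
21.8 [529.81790496 -28.61431687 129.60700656] -0.13300808227260158 [ 5.19280530e-03 -6.96193850e-04 -9.99986275e-01] [ 0.42509421 -0.15221203 -3.06567332] 24.754241472151236
dx 0.0528 dy -0.0222 dz 0.0009 rz 0.0002
dx 0.0528 dy -0.0222 dz 0.0009 rz 0.0002
dx 0.0528 dy -0.0223 dz 0.0009 rz 0.0002
dx 0.0528 dy -0.0224 dz 0.0009 rz 0.0002
dx 0.0527 dy -0.0224 dz 0.0009 rz 0.0002
dx 0.0527 dy -0.0225 dz 0.0009 rz 0.0002
dx 0.0527 dy -0.0225 dz 0.0009 rz 0.0002
dx 0.0527 dy -0.0226 dz 0.0009 rz 0.0002
dx 0.0526 dy -0.0227 dz 0.0009 rz 0.0002
dx 0.0526 dy -0.0227 dz 0.0009 rz 0.0002
```

arm_command(series=[{"dx": 0.0528,"dy": -0.0222,"dz": 0.001,"rx": 0,"ry": 0,"rz": 0.0002},{"dx": 0.0528,"dy": -0.0222,"dz": 0.001,"rx": 0,"ry": 0,"rz": 0.0002},{"dx": 0.0528,"dy": -0.0223,"dz": 0.001,"rx": 0,"ry": 0,"rz": 0.0002},{"dx": 0.0528,"dy": -0.0224,"dz": 0.001,"rx": 0,"ry": 0,"rz": 0.0002},{"dx": 0.0527,"dy": -0.0224,"dz": 0.001,"rx": 0,"ry": 0,"rz": 0.0002}])

```text
clock: 22.3
tcp_pos: [491.4, 110.9, 124.8]
ee_rot: [[0.139, 0.99, 0.001], [0.99, -0.139, 0.0], [0.0, 0.001, -1.0]]
contact_force: [0.2, 0.5, -2.6]
width: 24.8
gripper_force: 99.4
```

arm_command(series=[{"dx": 0.0527,"dy": -0.0225,"dz": 0.001,"rx": 0,"ry": 0,"rz": 0.0002},{"dx": 0.0527,"dy": -0.0225,"dz": 0.001,"rx": 0,"ry": 0,"rz": 0.0002},{"dx": 0.0527,"dy": -0.0226,"dz": 0.001,"rx": 0,"ry": 0,"rz": 0.0002},{"dx": 0.0526,"dy": -0.0227,"dz": 0.001,"rx": 0,"ry": 0,"rz": 0.0002},{"dx": 0.0526,"dy": -0.0227,"dz": 0.001,"rx": 0,"ry": 0,"rz": 0.0002}])

```text
clock: 22.8
tcp_pos: [453.9, 249.7, 122.3]
ee_rot: [[0.145, 0.989, 0.001], [0.989, -0.145, 0.001], [0.001, 0.001, -1.0]]
contact_force: [-0.3, 0.5, -2.1]
width: 24.9
gripper_force: 99.4
```

arm_command(series=[{"dx": 0,"dy": 0,"dz": 0,"rx": 0,"ry": 0,"rz": 0},{"dx": 0,"dy": 0,"dz": 0,"rx": 0,"ry": 0,"rz": 0},{"dx": 0,"dy": 0,"dz": 0,"rx": 0,"ry": 0,"rz": 0},{"dx": 0,"dy": 0,"dz": 0,"rx": 0,"ry": 0,"rz": 0},{"dx": 0,"dy": 0,"dz": 0,"rx": 0,"ry": 0,"rz": 0}])

```text
clock: 23.3
tcp_pos: [453.8, 247.4, 122.2]
ee_rot: [[0.146, 0.989, 0.0], [0.989, -0.146, -0.0], [-0.0, 0.0, -1.0]]
contact_force: [1.1, 0.8, -2.7]
width: 25.2
gripper_force: 99.4
```

```bash
python3 - <<'E'
from h import *
t=cam("top"); sd=cam("side")
z=lambda c,b:cv2.resize(c[0][b[1]:b[3],b[0]:b[2],::-1],(400,400),interpolation=cv2.INTER_CUBIC)
cv2.imwrite("pics/last.png",np.hstack([z(t,(220,100,270,150)),np.vstack([cv2.resize(z(sd,(264,136,304,176)),(300,300)),cv2.resize(z(sd,(120,90,210,180)),(300,300))])[:400] if 0 else z(sd,(270,134,310,174))]))
s,p,a,R=st(); print(s["clock"],p,a,R[:,2],s["contact_force"],s["width"])
for n,c,b in(("t",t,(226,112,262,150)),("s",sd,(268,140,304,172))):
    h=cv2.cvtColor(c[0],cv2.COLOR_RGB2HSV); m,ce,ar=mask(c,b,75,0,92); print(n,"dark",ce,ar,ray(c,ce,50)); m,ce,ar=mask(c,b,50,110,255); print(n,"head",ce,ar,ray(c,ce,62.5))
E
```

```text
23.4 [453.73030109 247.56544816 122.2285126 ] -0.14671183630326345 [ 4.74110215e-05 -3.87576055e-05 -9.99999998e-01] [ 0.02883191 -0.52046193 -2.70013685] 25.03252369610113
t dark [246.07865169 128.29213483] 89 [641.09835561 -42.79829491  50.        ]
t head [246.17910448 122.46268657] 67 [651.62809177 -43.80227413  62.5       ]
s dark [288.32835821 157.7761194 ] 67 [641.15992609 -45.66658781  50.        ]
s head [290.22580645 152.22580645] 31 [651.30812015 -42.93002622  62.5       ]
```

View pics/last.png

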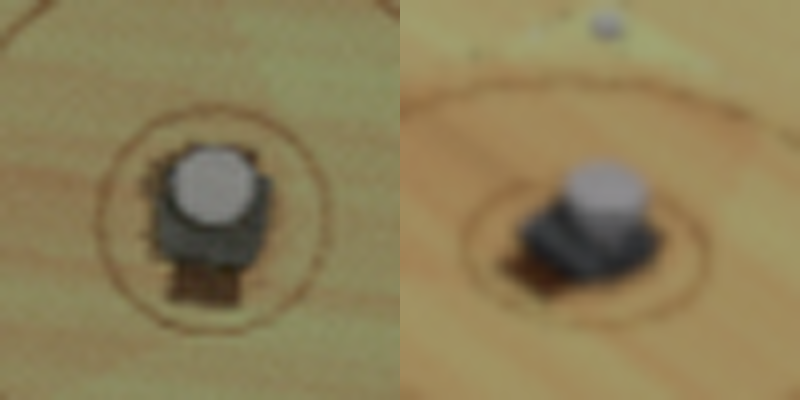

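The clip now wraps the axle under its head in both views, with the head at crop (215,185) and the back bar just behind it. Lowering the fork onto the cork.

arm_command(series=[{"dx": 0,"dy": 0,"dz": 0.03,"rx": 0,"ry": 0,"rz": 0},{"dx": 0,"dy": 0,"dz": 0.04,"rx": 0,"ry": 0,"rz": 0},{"dx": 0,"dy": 0,"dz": 0.04,"rx": 0,"ry": 0,"rz": 0},{"dx": 0,"dy": 0,"dz": 0.03,"rx": 0,"ry": 0,"rz": 0},{"dx": 0,"dy": 0,"dz": 0,"rx": 0,"ry": 0,"rz": 0}])

```text
clock: 23.9
tcp_pos: [452.1, 247.2, 50.4]
ee_rot: [[0.146, 0.989, -0.004], [0.989, -0.146, -0.002], [-0.002, -0.004, -1.0]]
contact_force: [0.4, 0.1, -3.5]
width: 25.0
gripper_force: 99.3
```

arm_command(series=[{"dx": 0,"dy": 0,"dz": 0.003,"rx": 0,"ry": 0,"rz": 0},{"dx": 0,"dy": 0,"dz": 0.003,"rx": 0,"ry": 0,"rz": 0},{"dx": 0,"dy": 0,"dz": 0.003,"rx": 0,"ry": 0,"rz": 0},{"dx": 0,"dy": 0,"dz": 0.002,"rx": 0,"ry": 0,"rz": 0},{"dx": 0,"dy": 0,"dz": 0,"rx": 0,"ry": 0,"rz": 0}])

```text
clock: 24.4
tcp_pos: [453.6, 248.2, 47.0]
ee_rot: [[0.145, 0.989, 0.001], [0.989, -0.145, 0.0], [0.0, 0.001, -1.0]]
contact_force: [0.1, 0.4, -2.7]
width: 24.9
gripper_force: 99.3
```

arm_command(series=[{"dx": 0,"dy": 0,"dz": 0.002,"rx": 0,"ry": 0,"rz": 0},{"dx": 0,"dy": 0,"dz": 0.002,"rx": 0,"ry": 0,"rz": 0},{"dx": 0,"dy": 0,"dz": 0,"rx": 0,"ry": 0,"rz": 0},{"dx": 0,"dy": 0,"dz": 0,"rx": 0,"ry": 0,"rz": 0},{"dx": 0,"dy": 0,"dz": 0,"rx": 0,"ry": 0,"rz": 0}])

```text
clock: 24.9
tcp_pos: [453.4, 248.2, 44.7]
ee_rot: [[0.145, 0.989, -0.0], [0.989, -0.145, -0.0], [-0.0, -0.0, -1.0]]
contact_force: [0.2, 0.2, -3.9]
width: 25.0
gripper_force: 99.3
```

```bash
python3 - <<'E'
from h import *
s,p,a,R=st(); print(s["clock"],p,a,R[:,2],s["contact_force"],s["moment"])
E
```

```text
24.9 [453.44728509 248.17077733  44.66946469] -0.14556243764008336 [-8.59141597e-05 -4.18895385e-05 -9.99999995e-01] [ 0.18102998  0.17047934 -3.87120658] [0.03292583 0.03974668 0.01941862]
```

arm_command(series=[{"dx": 0,"dy": 0,"dz": 0.001,"rx": 0,"ry": 0,"rz": 0},{"dx": 0,"dy": 0,"dz": 0.001,"rx": 0,"ry": 0,"rz": 0},{"dx": 0,"dy": 0,"dz": 0,"rx": 0,"ry": 0,"rz": 0},{"dx": 0,"dy": 0,"dz": 0,"rx": 0,"ry": 0,"rz": 0},{"dx": 0,"dy": 0,"dz": 0,"rx": 0,"ry": 0,"rz": 0}])

```text
clock: 25.4
tcp_pos: [453.6, 248.2, 44.1]
ee_rot: [[0.145, 0.989, 0.0], [0.989, -0.145, 0.0], [0.0, 0.0, -1.0]]
contact_force: [-1.3, -1.1, 4.9]
width: 25.1
gripper_force: 100.3
```

arm_command(series=[{"dx": 0,"dy": 0,"dz": 0,"rx": 0,"ry": 0,"rz": 0},{"dx": 0,"dy": 0,"dz": 0,"rx": 0,"ry": 0,"rz": 0},{"dx": 0,"dy": 0,"dz": 0,"rx": 0,"ry": 0,"rz": 0},{"dx": 0,"dy": 0,"dz": 0,"rx": 0,"ry": 0,"rz": 0},{"dx": 0,"dy": 0,"dz": 0,"rx": 0,"ry": 0,"rz": 0}], claw=-1, force=20)

```text
clock: 25.9
tcp_pos: [453.6, 248.2, 44.0]
ee_rot: [[0.145, 0.989, 0.0], [0.989, -0.145, 0.0], [0.0, 0.0, -1.0]]
contact_force: [-0.8, -1.0, 6.1]
width: 25.1
gripper_force: 100.5
```

arm_command(series=[{"dx": 0,"dy": 0,"dz": 0,"rx": 0,"ry": 0,"rz": 0},{"dx": 0,"dy": 0,"dz": 0,"rx": 0,"ry": 0,"rz": 0},{"dx": 0,"dy": 0,"dz": 0,"rx": 0,"ry": 0,"rz": 0},{"dx": 0,"dy": 0,"dz": 0,"rx": 0,"ry": 0,"rz": 0},{"dx": 0,"dy": 0,"dz": 0,"rx": 0,"ry": 0,"rz": 0}], claw=1)

```text
clock: 26.4
tcp_pos: [453.5, 248.2, 43.6]
ee_rot: [[0.145, 0.989, -0.0], [0.989, -0.145, -0.0], [-0.0, -0.0, -1.0]]
contact_force: [-0.1, -0.1, -0.6]
width: 85.6
gripper_force: 0.0
```

arm_command(series=[{"dx": 0,"dy": 0,"dz": 0,"rx": 0,"ry": 0,"rz": 0},{"dx": 0,"dy": 0,"dz": 0,"rx": 0,"ry": 0,"rz": 0},{"dx": 0,"dy": 0,"dz": 0,"rx": 0,"ry": 0,"rz": 0},{"dx": 0,"dy": 0,"dz": 0,"rx": 0,"ry": 0,"rz": 0},{"dx": 0,"dy": 0,"dz": 0,"rx": 0,"ry": 0,"rz": 0}])

```text
clock: 26.9
tcp_pos: [453.5, 248.1, 43.7]
ee_rot: [[0.145, 0.989, 0.0], [0.989, -0.145, 0.0], [0.0, 0.0, -1.0]]
contact_force: [0.3, 0.7, -0.5]
width: 85.6
gripper_force: 0.0
```

Released. Retreating straight up, then checking by mask.

arm_command(series=[{"dx": 0,"dy": 0,"dz": -0.03,"rx": 0,"ry": 0,"rz": 0},{"dx": 0,"dy": 0,"dz": -0.05,"rx": 0,"ry": 0,"rz": 0},{"dx": 0,"dy": 0,"dz": -0.06,"rx": 0,"ry": 0,"rz": 0},{"dx": 0,"dy": 0,"dz": -0.06,"rx": 0,"ry": 0,"rz": 0},{"dx": 0,"dy": 0,"dz": -0.05,"rx": 0,"ry": 0,"rz": 0}])

```text
clock: 27.4
tcp_pos: [453.6, 248.3, 170.3]
ee_rot: [[0.145, 0.989, 0.001], [0.989, -0.145, 0.0], [0.001, 0.001, -1.0]]
contact_force: [0.6, -0.3, -0.3]
width: 85.5
gripper_force: 0.0
```

arm_command(series=[{"dx": 0,"dy": 0,"dz": 0,"rx": 0,"ry": 0,"rz": 0},{"dx": 0,"dy": 0,"dz": 0,"rx": 0,"ry": 0,"rz": 0},{"dx": 0,"dy": 0,"dz": 0,"rx": 0,"ry": 0,"rz": 0},{"dx": 0,"dy": 0,"dz": 0,"rx": 0,"ry": 0,"rz": 0},{"dx": 0,"dy": 0,"dz": 0,"rx": 0,"ry": 0,"rz": 0}])

```text
clock: 27.9
tcp_pos: [452.8, 247.8, 167.5]
ee_rot: [[0.145, 0.989, -0.002], [0.989, -0.145, -0.001], [-0.001, -0.002, -1.0]]
contact_force: [0.7, 0.2, 0.7]
width: 85.1
gripper_force: 0.0
```

```bash
python3 - <<'E'
from h import *
sd=cam("side"); s,p,a,R=st(); print(s["clock"],p,s["contact_force"],s["dq"])
m,ce,ar=mask(sd,(135,120,215,175),60,85,255); print("foot grey",ce,ar,ray(sd,ce,12))
ys,xs=np.nonzero(m); W=np.array([ray(sd,(x,y),12)[:2] for x,y in zip(xs,ys)],np.float32); print(cv2.minAreaRect(W))
h=cv2.cvtColor(sd[0],cv2.COLOR_RGB2HSV)
b=[proj(sd,(453.5,248.2,z)) for z in(30,60,75)]; print([(q.round(1).tolist(),h[int(q[1]),int(q[0])].tolist()) for q in b])
E
```

```text
27.95 [452.97483549 247.93556342 167.71133419] [ 0.00376455 -0.01531991  0.95959369] [ 1.99726529e-03 -3.99770144e-03 -5.69580728e-03  1.57744161e-03
  1.68024615e-03  8.60438155e-05]
foot grey [174.92561983 123.09090909] 242 [563.01653401 383.03438863  12.        ]
((552.6716918945312, 381.5617980957031), (56.58606719970703, 130.0095672607422), 44.48543930053711)
[([171.8, 148.6], [13, 171, 73]), ([170.3, 140.2], [14, 176, 74]), ([169.6, 135.9], [14, 169, 127])]
```

The handle's brown wood is where it should be, upright along its whole height, and the arm is clear and still. I'm handing in.

```bash
python3 -c "
from cell import bot; print(bot.hand_in())"
```

```text
the job is handed in; nothing more can be done
None
```

The clip is snapped home in the axle's groove and was held at about 14–15 N for roughly 1 s, the fork is back upright on its cork square and released, and the job is handed in at about 28 s; the verdict was not shown, and I did not re-measure the three bystanders.

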